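Turn a dark biscuit onto the plate

TASK

Take the turner out of its rack, lay it flat on the bench, let go, and take it up again by the handle with the blade level. Slide the blade under the dark biscuit, against the wooden stop bar, lift it and tip it gently onto the white plate, flat and right side up near the middle, without the gripper touching it. Then lay the turner flat on the bench clear of the plate, leaving the plate and the pale biscuits in place.

Things in the scene. Friction and masses are not known exactly. Their poses are not given: they have to be found in the camera images.
- turner: Steel kitchen turner, 146 g, centre of mass at x -30, z 12. Blade 90 (x) x 80 (y) x 2; origin at the centre of its underside, x to the front edge, y across, z up, on the handle's side. Starts on edge in the rack: y up within a few degrees. Lying flat, origin at height 0. Released on its lower edge rolled 35 degrees or more from upright, z turning up, it falls flat.
- turner_handle (a point): Good grasp point, centre of the black handle's section: turner frame x -90, y 0, z 50. The straight handle spans x -170 to -70, parallel to the blade, 22 wide (y), 20 thick (z), so 40 clear of the bench when flat. A steel neck 8 thick climbs to it from the blade's rear, x -40 to -75.
- turner_edge (a point): Middle of the blade's front edge, underside: turner frame x 45, y 0, z 0. Blade and biscuits are slippery (friction about 0.3): a biscuit slides off a blade tilted more than some 20 degrees.
- rack: Fixed wooden rack, base 100 (x) x 70 (y) x 5, origin under its centre. Two pairs of posts, 50 high, 16 long, 8 thick, at x -30 and 30, with a 5 wide slot in each (y -3.5 to 1.5). The blade stands in the slots: turner x along rack x, turner z along rack -y, turner origin 45 above the bench. Lift straight up to free it.
- dark_biscuit: Dark brown round hard biscuit with pale chips, 76 across, 14 thick, 40 to 80 g; underside flat to radius 30, then a bevel rising 6 to the rim. Lies on the bench close before the stop bar, in any of three places. Origin at the centre of its underside, z up.
- pale_biscuit_a: Pale biscuit with dark chips, same shape and size, in another of the three places. Not to be disturbed.
- pale_biscuit_b: Second pale biscuit, as the first, in the third place. Not to be disturbed.
- stop_bar: Fixed dark wooden bar, 400 long (y), 25 deep (x), 14 high, a thin red mat before it (0.6 thick, looks only). Origin at the middle of the lower edge of its face towards the robot; x points away from the robot, square to that face. Biscuit centres lie at x -48 to -40, about 108 apart along y.
- plate: White china plate, loose, 200 across, 18 high at the rim, the flat inner floor 5 above the bench and 124 across, 450 g. Origin at the centre of the underside, z up.
Things that resemble listed ones, but are neither listed nor needed, are in the scene too. What is shaped like the turner but red or yellow is not meant.

How it is judged:
On the way, in this order (a step that is already met when the one before it is completed fails the run):
1. the turner, out of the rack, lies flat on the bench, right way up and let go (angle between turner's own z axis and vertical below 0.12 rad and height (world z) of turner below 0.01 m and contact force between turner and the fingers below 0.05 N), for 0.2 s.
2. the dark biscuit is lifted off the bench on the turner's blade (height (world z) of dark_biscuit above 0.03 m and contact force between dark_biscuit and turner above 0.1 N), for 0.3 s.
3. the turner is tilted over the plate with the biscuit (angle between turner's own z axis and vertical above 0.2 rad and horizontal distance between dark_biscuit and plate below 0.1 m), for 0.05 s.
At the end, for the whole second after the job is handed in: The dark biscuit rests in the plate, right side up, flat within 0.2 rad, its centre within 50 mm of the plate's, underside under 14 mm above the plate's; the turner rests flat on the bench, right way up (tilt under 0.12 rad, origin under 10 mm), touching neither plate nor biscuit (horizontal distance between dark_biscuit and plate below 0.05 m and angle between dark_biscuit's own z axis and vertical below 0.2 rad and z of dark_biscuit in the frame of plate below 0.014 m and contact force between each of dark_biscuit, plate and turner below 0.05 N and angle between turner's own z axis and vertical below 0.12 rad and height (world z) of turner below 0.01 m and linear speed of each of dark_biscuit, turner below 0.02 m/s).
It fails at once if the gripper touches the dark biscuit (contact force between dark_biscuit and the fingers above 0.3 N).
It fails at once if the dark biscuit is dropped from a height or thrown (faster than 1.1 m/s) (linear speed of dark_biscuit above 1.1 m/s).
It fails at once if a pale biscuit is moved more than 25 mm (distance of any of pale_biscuit_a, pale_biscuit_b from where it was at the start of the episode above 0.025 m).
It fails at once if the plate is moved more than 50 mm (distance of plate from where it was at the start of the episode above 0.05 m).
It also fails if it takes over 72 s, if anything falls off the work surface, if the arm or the gripper's body presses on something with over 40 N, if the wrist force passes 120 N, or if a joint passes its speed limit or range.

ROBOT

A 7-joint arm with a two-finger parallel gripper is mounted at the origin on the work surface. World frame = base frame: x ahead of the robot, y to its left, z up, the work surface at z = 0. Lengths are in m, angles in rad, forces in N, time in s.
With the tool pointing down it reaches from about 0.425 to 1.025 m from the base axis. Payload 3.6 kg.
Tool frame: the origin (TCP) lies at the very end of the fingers, on their centre line; the grasp point (between the pads) lies 19 mm behind it (ctrl.grasp_offset is the z of the grasp point in the tool frame, in m); z points along the fingers, y is the line along which they close (so a half turn about z gives the same grasp; the last joint's range is limited). The gripper opens to 85 mm and grips with 20 to 120 N. Pads are 22 mm wide; open, the fingers measure 114 mm over their backs; the gripper's body (76 mm by 85 mm) begins 54 mm behind the grasp point. The pads swing forward as they close: fully open they stand 13 mm farther back than shut.
Start: joints at [-1.44, 0.591, 0.048, 1.609, -0.033, 0.943, -0.034], TCP at [0.162, 0.707, 0.231] pointing down, gripper open.
Joint ranges: [-2.69, 2.69], [-0.47, 2.24], [-1.27, 1.36], [0.19, 2.51], [-1.53, 4.68], [0.08, 2.07], [-3.09, 3.09]. Speed limits (rad/s): [2.57, 2.57, 3.14, 3.14, 3.14, 3.14, 3.14].

INTERFACE

Orientations are given as a unit quaternion [x, y, z, w].
In Python, from bench import ctrl, vision gives the robot as it stands.
- The arm moves only by the shell command python3 -m crank 'ROWS' [FORCE]. ROWS is a JSON object of lists of equal length, an entry for each row: "offset": the shift along the tool's x, y, z in mm, a list of three; "twist": the turn about the tool's z in rad; "hand": the opening, from 0 (shut) to 1 (fully open). A call has 1 to 8 rows; each row shifts and turns the commanded pose from where the row before left it, along the tool's axes as they then stand; what a row does not reach is not made up. A row lasts 1/8 s, in which the tool goes at most 62.5 mm and 10.7 degrees, less where a joint would pass 70% of its speed; a pose out of reach is approached as far as the arm can. A call is refused whole if a number of a shift passes 62.5 or a number of a turn 0.188, either way. A call with a gripper value outside its range is refused whole. The fingers move at their own pace and stop on an object; FORCE is the grip in N (left out, the last holds). Time passes only in rows, so rows that do not move let the fingers close. It gives the time, the measured TCP pose, the force, the opening and the grip force at its end, in the units of the state.
- ctrl.get_obs(): the state, without advancing time (a new reading comes with each control period).
- vision.capture(name): name is "scene" or "top" or "wrist"; returns the picture (420x560x3 uint8, red, green, blue); there is no depth.
- vision.camera_model(name): a dict with "vertical_fov" (degrees; the focal length in pixels is half the picture's height over the tangent of half this angle, whatever the lens; pixels are square), "cx", "cy" (the principal point, pixels), "rvec" (rotation vector, rad) and "tvec" (3), from world to camera coordinates, as OpenCV has them. Camera axes: x right, y down, z forward; pixel columns grow to the right and rows downward; lengths in m; the calibration is good to about 2 mm. The wrist camera is an equidistant fisheye: a pixel r from the principal point sees the ray r / f radians off the axis. A picture is of the moment at which its call begins: read the wrist's pose just before it. camera_model takes no time and is no camera call; for the wrist camera it gives the pose at the moment of the call.
- ctrl.job_done(): hands the job in; it is judged then, once.
The state is a dict: "clock": time; "joints": joint angles; "joint_velocities": joint speeds; "joint_torque": joint torques, N m; "tool_pos": TCP position; "orientation": TCP orientation; "contact_force": force on the tool from outside, world axes, zero at the start; "moment": the same for the moment, N m; "opening": opening from 0.0 (shut) to 1.0 (fully open); "grip_force": force on a finger pad.
Only numpy, scipy, OpenCV 4.12 (cv2) and the standard library are available. Lean on these libraries where they do the work, as an engineer would, in place of code of your own. Each camera call takes 0.05 s, during which the arm holds its last target. There are 200 camera calls.

## Working session

There is one attempt and no reset: what is moved stays moved. The work goes in short steps, Python scripts to look and compute and a shell command to move; the robot and the scene stay as the last step left them, time stands still between calls to the robot, and variables do not carry over. Pictures are saved under pics/ and viewed, at most 10 in all, crops included, and the job is handed in when it is done.

```bash
ls; mkdir -p pics; python3 - <<'E'
from bench import ctrl, vision
import cv2
for n in ("scene","top"):
    cv2.imwrite(f"pics/{n}0.png",cv2.cvtColor(vision.capture(n),cv2.COLOR_RGB2BGR))
    print(n,vision.camera_model(n))
print(vision.camera_model("wrist"))
print(ctrl.get_obs(),ctrl.grasp_offset)
E
```

```text
pics
scene {'vertical_fov': 44.23117055315661, 'cx': 271.2134169720045, 'cy': 206.30757767455492, 'rvec': array([ 0.89635389,  2.53960008, -1.03861948]), 'tvec': array([ 0.42969487, -0.17511311,  1.56717203])}
top {'vertical_fov': 49.551410164177874, 'cx': 280.8053917482647, 'cy': 213.2390799519643, 'rvec': array([ 2.19079688, -2.19080071,  0.10700385]), 'tvec': array([-0.05958802,  0.49851379,  1.25620033])}
{'vertical_fov': 65.70646984690485, 'cx': 283.4821259256872, 'cy': 212.91340399548454, 'rvec': array([-2.26274393, -1.80624306, -0.26731655]), 'tvec': array([-0.72446203, -0.03776889,  0.37952786])}
{'clock': 0.1, 'joints': array([-1.43948677,  0.59204438,  0.0483286 ,  1.6097235 , -0.03329615,
        0.9426842 , -0.03367981]), 'joint_velocities': array([ 0.00013579, -0.00325146,  0.00071513, -0.0023777 ,  0.00127506,
        0.0003526 ,  0.00038009]), 'joint_torque': array([ 4.54185385e-03, -5.50002551e+01,  1.55308161e+00, -1.98824769e+01,
        9.69042216e-03,  3.91940368e-03, -2.58011447e-06]), 'tool_pos': array([0.16145601, 0.7060162 , 0.23023257]), 'orientation': array([ 1.12127538e-01,  9.93693293e-01, -1.02598480e-03, -4.89275751e-05]), 'contact_force': array([-0.21687432, -0.5167074 ,  0.01604628]), 'moment': array([-0.00217674,  0.00249297,  0.0507061 ]), 'grip_force': 0.0, 'opening': 0.9989420365293052} -0.0187
```

View pics/scene0.png

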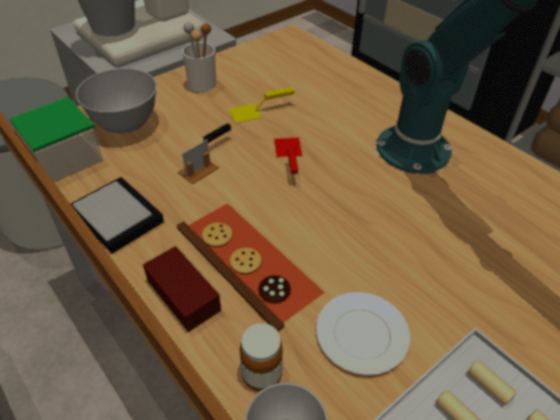

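View pics/top0.png

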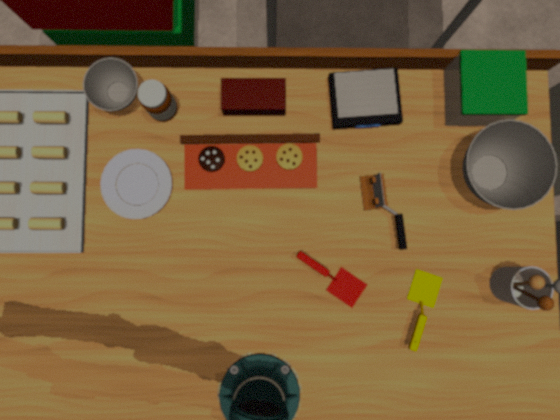

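Scene: the turner is the black-handled one standing in the wooden rack, at top (372–402, 175–248) and scene (185–230, 125–178). The red one at top (335, 280) and the yellow one at (420, 310) are decoys. The dark biscuit with pale chips is at top (211, 158). The pale ones are at (250, 157) and (290, 155). The white plate is at (136, 184). I'll measure and confirm with a crop.

```bash
cat > h.py <<'E'
import numpy as np, cv2
from bench import ctrl, vision
from scipy.spatial.transform import Rotation as Rn
def cam(n): return vision.camera_model(n)
def grab(n):
    m=cam(n); return cv2.cvtColor(vision.capture(n),cv2.COLOR_RGB2BGR),m
def ray(m,uv,fish=False):
    f=210/np.tan(np.radians(m["vertical_fov"])/2)
    uv=np.atleast_2d(np.asarray(uv,float)); d=(uv-[m["cx"],m["cy"]])/f
    if fish:
        r=np.linalg.norm(d,axis=1,keepdims=True)+1e-12
        v=np.hstack([d/r*np.sin(r),np.cos(r)])
    else: v=np.hstack([d,np.ones((len(d),1))])
    R=cv2.Rodrigues(m["rvec"])[0]; return -R.T@m["tvec"], v@R/np.linalg.norm(v,axis=1,keepdims=True)
def plane(m,uv,z,fish=False):
    c,v=ray(m,uv,fish); return c+v*((z-c[2])/v[:,2])[:,None]
def proj(m,P,fish=False):
    f=210/np.tan(np.radians(m["vertical_fov"])/2)
    q=np.atleast_2d(P)@cv2.Rodrigues(m["rvec"])[0].T+m["tvec"]
    if fish:
        s=np.linalg.norm(q[:,:2],axis=1,keepdims=True); d=q[:,:2]/s*np.arctan2(s,q[:,2:])
    else: d=q[:,:2]/q[:,2:]
    return d*f+[m["cx"],m["cy"]]
def tri(a,b):  # (c,v) pairs, closest point and gap
    (c1,v1),(c2,v2)=a,b; v1=v1[0];v2=v2[0]
    A=np.stack([v1,-v2],1); t=np.linalg.lstsq(A,c2-c1,rcond=None)[0]
    p,q=c1+v1*t[0],c2+v2*t[1]; return (p+q)/2,np.linalg.norm(p-q)
def blob(mask,box):
    x0,y0,x1,y1=box; m=np.zeros(mask.shape,np.uint8); m[y0:y1,x0:x1]=mask[y0:y1,x0:x1]
    n,l,s,c=cv2.connectedComponentsWithStats(m); i=1+np.argmax(s[1:,4])
    k=(l==i).astype(np.uint8); cn=max(cv2.findContours(k,cv2.RETR_EXTERNAL,cv2.CHAIN_APPROX_NONE)[0],key=cv2.contourArea)
    return k,cn,c[i],s[i]
E
python3 - <<'E'
from h import *
T=cv2.imread("pics/top0.png");S=cv2.imread("pics/scene0.png");mt,ms=cam("top"),cam("scene")
def dark(I): return (I.max(2)<60).astype(np.uint8)
bt=blob(dark(T),(388,205,415,255)); bs=blob(dark(S),(200,118,235,145))
for n,b in(("top",bt),("scene",bs)): print(n,b[2],b[3],cv2.minAreaRect(b[1]))
print("handle centre",tri(ray(mt,[bt[2]]),ray(ms,[bs[2]])))
w=lambda I:((I.min(2)>120)&(np.ptp(I,axis=2)<50)).astype(np.uint8)
for I,m,box in((T,mt,(95,140,180,225)),(S,ms,(305,285,420,380))):
    b=blob(w(I),box); e=cv2.fitEllipse(cv2.convexHull(b[1])); print("plate",e,plane(m,[e[0]],.018))
red=lambda I:((I[:,:,2]>110)&(I[:,:,1]<90)&(I[:,:,0]<80)).astype(np.uint8)
for I,m,box in((T,mt,(175,125,330,200)),(S,ms,(170,195,330,325))):
    b=blob(red(I),box); r=cv2.boxPoints(cv2.minAreaRect(b[1])); print("mat",plane(m,r,0).round(4)[:,:2].tolist())
    # biscuits: holes in mat
    hul=cv2.fillPoly(np.zeros(I.shape[:2],np.uint8),[cv2.convexHull(b[1])],1)
    hole=cv2.erode(hul,np.ones((3,3)))*(1-red(I)); n,l,s,c=cv2.connectedComponentsWithStats(hole)
    for i in range(1,n):
        if s[i,4]>150: print("bisc",c[i],s[i,4],plane(m,[c[i]],.010).round(4), cv2.mean(I,(l==i).astype(np.uint8))[:3])
a=cv2.resize(T[125:265,170:420],None,fx=3,fy=3,interpolation=cv2.INTER_CUBIC)
cv2.imwrite("pics/crop1.png",cv2.convertScaleAbs(a,alpha=1.5))
E
```

```text
top [399.96356275 231.32793522] [395 215  11  34 247] ((399.9488830566406, 231.44146728515625), (33.886863708496094, 7.286106586456299), 82.56858825683594)
scene [217.0862069  132.70689655] [204 124  26  18 174] ((217.17694091796875, 132.68463134765625), (6.325770378112793, 28.155881881713867), 60.255123138427734)
handle centre (array([ 0.44714575, -0.38843972,  0.04237438]), np.float64(0.000621583175820579))
plate ((135.4558868408203, 183.4400634765625), (69.16165161132812, 70.90635681152344), 58.97080612182617) [[0.58225367 0.34831319 0.018     ]]
plate ((362.8397216796875, 332.5633239746094), (79.38426208496094, 95.28825378417969), 111.99925994873047) [[0.58555672 0.35241495 0.018     ]]
mat [[0.7022, 0.2294], [0.7037, -0.1618], [0.5698, -0.1609], [0.5691, 0.2272]]
bisc [249.48154982 157.70479705] 542 [[0.658  0.0294 0.01  ]] (55.70479704797048, 116.25276752767527, 140.7712177121771)
bisc [289.01841621 156.0718232 ] 543 [[ 0.6631 -0.0834  0.01  ]] (55.91160220994475, 116.19521178637201, 140.78637200736648)
bisc [211.16366906 158.51978417] 556 [[0.6553 0.1383 0.01  ]] (33.90107913669065, 43.94964028776979, 67.53597122302159)
mat [[0.7052, -0.1734], [0.5555, -0.2262], [0.5689, 0.2136], [0.6938, 0.2337]]
bisc [216.6155268  234.00924214] 541 [[ 0.6652 -0.0807  0.01  ]] (54.7097966728281, 112.362292051756, 145.88354898336414)
bisc [245.04051864 260.05186386] 617 [[0.6595 0.0317 0.01  ]] (55.54294975688816, 113.63695299837924, 146.5705024311183)
bisc [274.0974026  289.05974026] 770 [[0.6584 0.1418 0.01  ]] (29.6, 42.91428571428571, 65.17532467532467)
```

View pics/crop1.png

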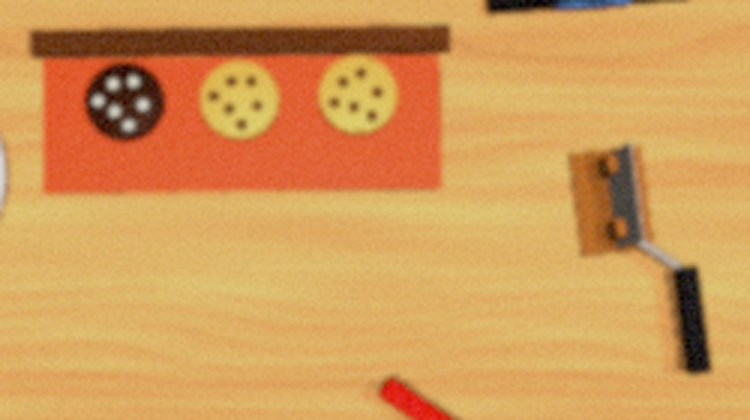

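The crop confirms it: the black-handled steel turner is in its rack (right), and the dark biscuit is the leftmost of three, nearest the plate. I'll move over the work and look with the wrist camera.

```bash
python3 -m crank '{"offset":[[0,0,-20],[0,0,-20],[-30,-43,-5],[-30,-43,-5],[-30,-43,-5],[-30,-43,-5],[-30,-43,-5],[-30,-43,-5]],"twist":[-0.177,-0.177,0,0,0,0,0,0],"hand":[1,1,1,1,1,1,1,1]}'
python3 -m crank '{"offset":[[-30,-43,0],[-30,-43,0],[-30,-43,0],[-30,-43,0],[-30,-43,0],[-20,-30,0],[0,0,0],[0,0,0]],"twist":[0,0,0,0,0,0,0,0],"hand":[1,1,1,1,1,1,1,1]}'
python3 - <<'E'
from h import *
I,m=grab("wrist"); cv2.imwrite("pics/w1.png",I); np.save("w1.npy",[m["rvec"],m["tvec"]])
o=ctrl.get_obs(); print(o["tool_pos"],o["orientation"],o["clock"]); R=cv2.Rodrigues(m["rvec"])[0]; print(-R.T@m["tvec"],R[2])
for p in ([.658,.14,.01],[.585,.35,.018],[.7,.14,0],[.447,-.388,.045]): print(p,proj(m,p,True))
E
```

```text
clock: 1.1
tool_pos: [0.3742, 0.4724, 0.3011]
orientation: [-0.065, 0.998, -0.0, -0.0]
contact_force: [0.8, 1.9, -0.5]
opening: 1.001
grip_force: 0.0
clock: 2.1
tool_pos: [0.5725, 0.254, 0.3008]
orientation: [-0.065, 0.998, 0.0, -0.001]
contact_force: [-0.4, 1.1, -0.3]
opening: 0.998
grip_force: 0.0
[0.57216545 0.25473168 0.30091911] [-6.58100794e-02  9.97831848e-01  3.79701995e-04 -7.01882861e-04] 2.15
[0.4978143  0.2452218  0.44253159] [ 0.28892066  0.03851066 -0.95657816]
[0.658, 0.14, 0.01] [[196.20026842 221.76230682]]
[0.585, 0.35, 0.018] [[351.33228852 192.34550478]]
[0.7, 0.14, 0] [[196.77533209 245.78351771]]
[0.447, -0.388, 0.045] [[-49.06186159  82.81659235]]
```

View pics/w1.png

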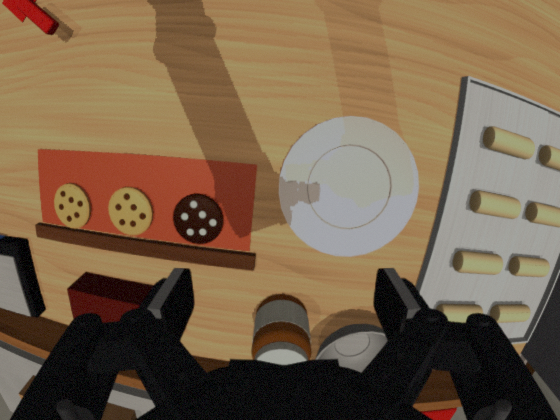

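The wrist view shows the dark biscuit at (198, 218), the pale ones at (72, 206) and (130, 211), the bar face running (38, 227)–(254, 256), and the plate at (349, 186). I'll fit these, then move above the rack.

```bash
cat > fits.py <<'E'
from h import *
from scipy.optimize import least_squares
def circ(P): 
    r=least_squares(lambda q:np.hypot(P[:,0]-q[0],P[:,1]-q[1])-q[2],[*P[:,:2].mean(0),.05],loss="soft_l1",f_scale=.002); return r.x.round(4)
def red(I): return ((I[:,:,2]>85)&(I[:,:,2]>1.9*I[:,:,1])).astype(np.uint8)
E
python3 - <<'E'
from fits import *
I=cv2.imread("pics/w1.png"); m=cam("wrist"); m["rvec"],m["tvec"]=np.load("w1.npy")
hu=cv2.convexHull
k,cn,c,s=blob((I.max(2)<75).astype(np.uint8),(165,185,230,246)); 
print("dark",c,s,circ(plane(m,hu(cn)[:,0],.009,True)))
w=((I.min(2)>95)&(np.ptp(I,axis=2)<45)).astype(np.uint8)
k,cn,c,s=blob(w,(270,105,425,265)); print("plate",s,circ(plane(m,hu(cn)[:,0],.017,True)))
k,cn,c,s=blob(red(I),(30,140,262,262)); print("mat",s)
pts=np.array([[u,np.max(np.nonzero(k[:,u])[0])+.5] for u in range(45,250) ])
P=plane(m,pts,0,True); r=least_squares(lambda q:P[:,0]-q[0]-q[1]*P[:,1],[.7,0],loss="soft_l1",f_scale=.001).x; print("bar x=a+b*y",r)
T=cv2.imread("pics/top0.png");mt=cam("top")
b=blob((T.max(2)<60).astype(np.uint8),(388,205,415,255)); q=cv2.minAreaRect(b[1]); a=np.radians(q[2]); d=np.array([np.cos(a),np.sin(a)])*17
E_=plane(mt,[np.array(q[0])-d,np.array(q[0])+d],.05); v=E_[0]-E_[1]; print("handle yaw",np.arctan2(v[1],v[0]),E_)
E
```

```text
dark [198.03121175 218.08384333] [ 173  194   50   50 1634] [0.6537 0.1413 0.0373]
plate [  279   116   140   141 15538] [0.581  0.3494 0.0995]
mat [   38   149   219   102 12376]
bar x=a+b*y [ 0.69964279 -0.01499873]
handle yaw 0.10937892049773162 [[ 0.49270098 -0.38092383  0.05      ]
 [ 0.40017728 -0.39108452  0.05      ]]
```

```bash
python3 -m crank '{"offset":[[0,-60,5],[0,-60,5],[0,-60,5],[0,-60,5],[0,-60,5],[0,-60,5],[0,-60,5],[0,-60,5]],"twist":[0,0,0,0,0,0,0,0],"hand":[1,1,1,1,1,1,1,1]}'
python3 -m crank '{"offset":[[50,-60,5],[50,-60,5],[20,-30,0],[0,0,0],[0,0,0]],"twist":[0,0,0,0,0],"hand":[1,1,1,1,1]}'
python3 - <<'E'
from h import *
I,m=grab("wrist"); cv2.imwrite("pics/w2.png",I); np.save("w2.npy",[m["rvec"],m["tvec"]])
o=ctrl.get_obs(); print(o["tool_pos"],o["orientation"])
E
```

```text
clock: 3.15
tool_pos: [0.6362, -0.2219, 0.2612]
orientation: [-0.067, 0.998, 0.001, 0.0]
contact_force: [0.9, 0.0, 0.9]
opening: 1.0
grip_force: 0.0
clock: 3.78
tool_pos: [0.5542, -0.3577, 0.2532]
orientation: [-0.066, 0.998, 0.001, 0.0]
contact_force: [-0.2, 0.3, -0.1]
opening: 1.003
grip_force: 0.0
[ 0.55451667 -0.35727945  0.2532138 ] [-6.68746670e-02  9.97760813e-01  9.35224768e-04  5.13519270e-04]
```

View pics/w2.png

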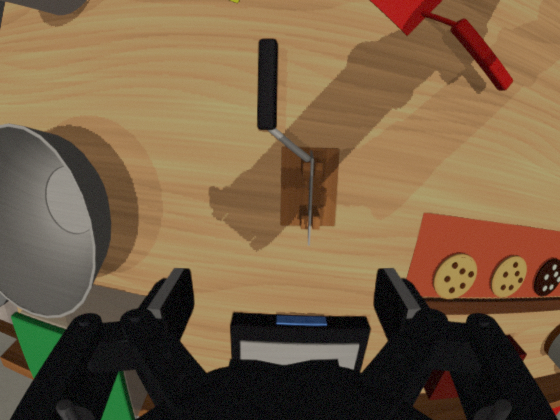

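The wrist view shows the black handle from (268, 38) to (266, 130), the neck to (311, 160), the blade on edge in the rack, and nothing near the handle.

```bash
python3 - <<'E'
from fits import *
I=cv2.imread("pics/w2.png"); m=cam("wrist"); m["rvec"],m["tvec"]=np.load("w2.npy")
T=cv2.imread("pics/top0.png");mt=cam("top")
def ends(I,box,th):
    k,cn,c,s=blob((I.max(2)<th).astype(np.uint8),box); q=cv2.minAreaRect(cn); L=max(q[1])/2; bp=cv2.boxPoints(q)
    e=sorted([(np.linalg.norm(bp[i]-bp[(i+1)%4]),tuple((bp[i]+bp[(i+1)%4])/2)) for i in range(4)])[:2]
    return c,[e[0][1],e[1][1]],q
cw,ew,qw=ends(I,(245,20,290,145),60); ct,et,qt=ends(T,(388,205,415,255),60)
print(qw)
print("centre",tri(ray(m,[cw],True),ray(mt,[ct])))
ew.sort(key=lambda p:p[1]); et.sort(key=lambda p:-p[1])  # rear first
for a,b in zip(ew,et): print("end",tri(ray(m,[a],True),ray(mt,[b])), plane(m,[a],.05,True))
bl=np.array([[311,165],[308.5,238]]); P=plane(m,bl,.085,True); v=P[1]-P[0]; print("blade",P,np.arctan2(v[1],v[0]))
E
```

```text
((267.0384521484375, 84.00074005126953), (18.6888484954834, 90.2140884399414), 1.1017061471939087)
centre (array([ 0.44686347, -0.3882015 ,  0.04254408]), np.float64(0.00010238038402800336))
end (array([ 0.3993981 , -0.39251154,  0.04890953]), np.float64(0.002866514840102323)) [[ 0.39864912 -0.39349584  0.05      ]]
end (array([ 0.4944023 , -0.38302697,  0.04201572]), np.float64(0.0025211055061101478)) [[ 0.49528126 -0.38251422  0.05      ]]
blade [[ 0.52215235 -0.33390287  0.085     ]
 [ 0.59673018 -0.32473058  0.085     ]] 0.12237489973810992
```

```bash
python3 -m crank '{"offset":[[40,-10,0],[35.4,-8.3,50],[0,0,50],[0,0,0],[0,0,0],[0,0,0]],"twist":[0.02,0,0,0,0,0],"hand":[0.6,0.6,0.6,0.6,0.6,0.6]}'
python3 - <<'E'
from h import *
o=ctrl.get_obs(); p=o["tool_pos"]; R=Rn.from_quat(o["orientation"]); t=np.array([.4817,-.3842,.025]); print(p,R.as_matrix()[:,0], "tool shift mm",(R.inv().apply(t-p)*1000).round(1))
E
```

```text
clock: 4.58
tool_pos: [0.4824, -0.388, 0.1556]
orientation: [-0.056, 0.998, -0.001, 0.002]
contact_force: [0.2, 0.2, 0.0]
opening: 0.602
grip_force: 0.0
[ 0.48237371 -0.38802481  0.15561994] [-0.993825   -0.11089547 -0.00375121] tool shift mm [  0.7   4.2 130.6]
```

```bash
python3 -m crank '{"offset":[[0,3,45],[0,1,45],[0,0,30],[0,0,10],[0,0,0],[0,0,0],[0,0,0],[0,0,0]],"twist":[0,0,0,0,0,0,0,0],"hand":[0.6,0.6,0.6,0.6,0.6,0,0,0]}' 60
python3 -m crank '{"offset":[[0,0,0],[0,0,0],[0,0,-20],[0,0,-30],[0,0,-30],[0,0,-10],[0,0,0]],"twist":[0,0,0,0,0,0,0],"hand":[0,0,0,0,0,0,0]}'
python3 - <<'E'
from h import *
I,m=grab("wrist"); cv2.imwrite("pics/w3.png",I)
o=ctrl.get_obs(); print(o["tool_pos"],o["contact_force"],o["moment"])
E
```

```text
clock: 5.58
tool_pos: [0.4804, -0.3846, 0.0253]
orientation: [-0.054, 0.999, -0.001, 0.001]
contact_force: [-0.9, 0.6, 6.6]
opening: 0.221
grip_force: 59.7
clock: 6.45
tool_pos: [0.4797, -0.3839, 0.1142]
orientation: [-0.055, 0.999, -0.0, 0.001]
contact_force: [-0.1, 0.3, -1.9]
opening: 0.225
grip_force: 59.3
[ 0.47918019 -0.3833784   0.11326067] [-0.37325018 -0.0170456  -0.99931043] [-0.09170557  0.0928776   0.00059113]
```

View pics/w3.png

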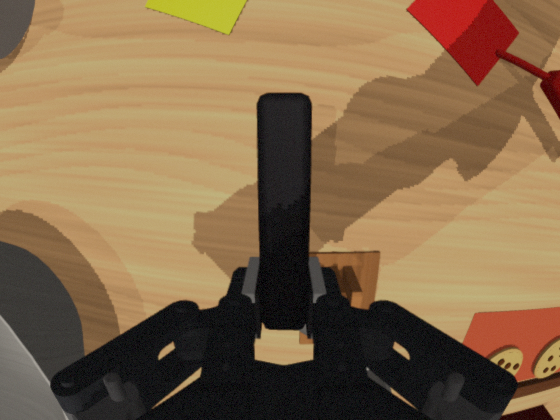

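The turner is held and clear of the rack. The tool can't tilt, so I'll set it on its lower edge on open bench left of the rack. There I'll open the fingers to a loose cage and roll it over with one finger.

```bash
python3 -m crank '{"offset":[[0,20,0],[-4,35,10],[-3,30,30],[0,8,25],[0,0,15],[0,0,5],[0,0,0],[0,0,0]],"twist":[0.095,0,0,0,0,0,0,0],"hand":[0,0,0,0,0,0,0,0]}'
python3 -m crank '{"offset":[[0,0,3],[0,0,2],[0,0,0]],"twist":[0,0,0],"hand":[0,0,0]}'
```

```text
clock: 7.5
tool_pos: [0.4836, -0.2919, 0.029]
orientation: [-0.007, 1.0, -0.001, 0.001]
contact_force: [-0.3, 0.4, -1.7]
opening: 0.226
grip_force: 59.2
clock: 7.88
tool_pos: [0.4832, -0.2908, 0.0233]
orientation: [-0.007, 1.0, 0.0, -0.0]
contact_force: [0.2, -0.4, -1.8]
opening: 0.225
grip_force: 59.2
```

```bash
python3 -m crank '{"offset":[[0,0,2],[0,0,0]],"twist":[0,0],"hand":[0,0]}'
python3 -m crank '{"offset":[[0,0,1.5],[0,0,0]],"twist":[0,0],"hand":[0,0]}'
```

```text
clock: 8.12
tool_pos: [0.4833, -0.291, 0.0219]
orientation: [-0.007, 1.0, -0.0, 0.0]
contact_force: [-1.2, 1.3, 4.7]
opening: 0.221
grip_force: 60.6
clock: 8.38
tool_pos: [0.4831, -0.2913, 0.021]
orientation: [-0.007, 1.0, -0.0, 0.0]
contact_force: [-2.8, -0.3, 9.4]
opening: 0.222
grip_force: 62.3
```

```bash
python3 -m crank '{"offset":[[0,3,0],[0,4,0],[0,4,-6],[0,5,-6],[0,5,-6],[0,5,-5],[0,5,-4],[0,5,-2]],"twist":[0,0,0,0,0,0,0,0],"hand":[0.42,0.42,0.42,0.42,0.42,0.42,0.42,0.42]}'
python3 - <<'E'
from h import *
I,m=grab("wrist");J,_=grab("scene")
a=np.hstack([I,cv2.resize(J[100:220,130:290],(560,420))]); cv2.imwrite("pics/w4.png",cv2.resize(a,(800,300)))
E
```

```text
clock: 9.38
tool_pos: [0.4829, -0.2545, 0.0492]
orientation: [-0.007, 1.0, -0.0, 0.0]
contact_force: [0.3, -0.6, 0.1]
opening: 0.421
grip_force: 0.0
```

View pics/w4.png

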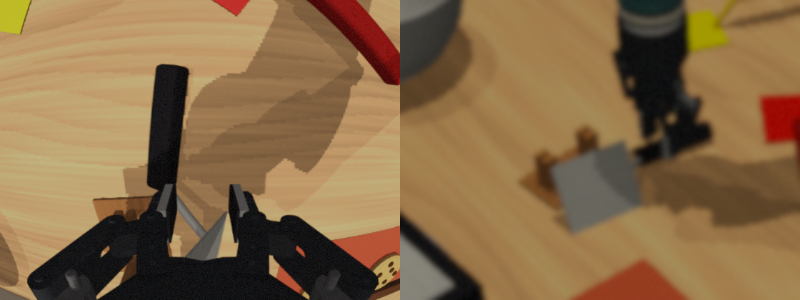

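The left half (wrist) shows the handle from (172, 66) to (165, 190), lying low beside the left finger. The turner fell back onto its handle, the wrong way. New plan: pinch only the handle's top edge with the fingertips at low force. Lifted like that, the centre of mass swings under the handle, which rolls the turner the right way.

```bash
python3 - <<'E'
from h import *
I,m=grab("wrist"); o=ctrl.get_obs(); p=o["tool_pos"]; R=Rn.from_quat(o["orientation"])
s=560/400
for z in (.014,.025):
    P=plane(m,[[172*s,70*s],[170*s,130*s],[165*s,186*s]],z,True); print(z,P.round(4).tolist(),(R.inv().apply(P-p)*1000).round(0).tolist())
print(p); J,mt=grab("top")
k,cn,c,st=blob((J.max(2)<45).astype(np.uint8),(330,170,400,262)); print(c,st)
cv2.imwrite("pics/t5.png",np.vstack([cv2.resize(J[150:290,290:420],(390,420)),]) if 0 else np.hstack([cv2.resize(J[150:290,290:420],(390,420)),cv2.resize(I[60:380,120:430],(407,420))]))
E
```

```text
0.014 [[0.3974, -0.2771, 0.014], [0.4437, -0.2789, 0.014], [0.4919, -0.2845, 0.014]] [[86.0, -21.0, 35.0], [39.0, -24.0, 35.0], [-9.0, -30.0, 35.0]]
0.025 [[0.398, -0.2757, 0.025], [0.4415, -0.2773, 0.025], [0.4866, -0.2826, 0.025]] [[85.0, -20.0, 24.0], [42.0, -22.0, 24.0], [-3.0, -28.0, 24.0]]
[ 0.48273839 -0.25439218  0.04884534]
[373.34618411 223.78009441] [ 330  183   70   79 2542]
```

View pics/t5.png

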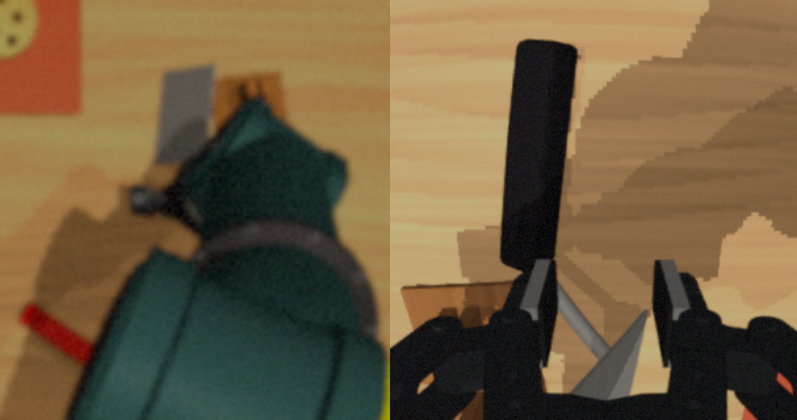

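The top view shows the blade leaning over the handle, about 26° the wrong way: its lower edge is at y ≈ -0.231 and the handle lies at y ≈ -0.284 on the bench. I'll grip the handle low, which squares it to upright, and lift it. In the air I'll widen the gap step by step so the handle cams round under gravity.

```bash
python3 -m crank '{"offset":[[6,-15,-5],[0,-14,0],[0,0,15],[0,0,20],[0,0,9],[0,0,0],[0,0,0],[0,0,0]],"twist":[0.09,0,0,0,0,0,0,0],"hand":[0.65,0.65,0.65,0.65,0.65,0.65,0.1,0.1]}' 30
python3 -m crank '{"offset":[[0,0,0],[0,0,-4],[0,0,-10],[0,0,-15],[0,0,-20],[0,0,-15],[0,0,0],[0,0,0]],"twist":[0,0,0,0,0,0,0,0],"hand":[0,0,0,0,0,0,0,0]}' 
python3 - <<'E'
from h import *
I,m=grab("wrist");J,_=grab("top")
cv2.imwrite("pics/t6.png",np.hstack([cv2.resize(J[150:290,290:420],(390,420)),cv2.resize(I[60:380,120:430],(407,420))]))
E
```

```text
clock: 10.58
tool_pos: [0.4764, -0.2843, 0.0106]
orientation: [0.038, 0.999, -0.0, 0.001]
contact_force: [-1.0, -0.3, 6.1]
opening: 0.286
grip_force: 27.5
clock: 11.58
tool_pos: [0.4755, -0.2836, 0.0736]
orientation: [0.038, 0.999, 0.0, -0.0]
contact_force: [-0.3, -0.3, -1.4]
opening: 0.237
grip_force: 28.2
```

View pics/t6.png

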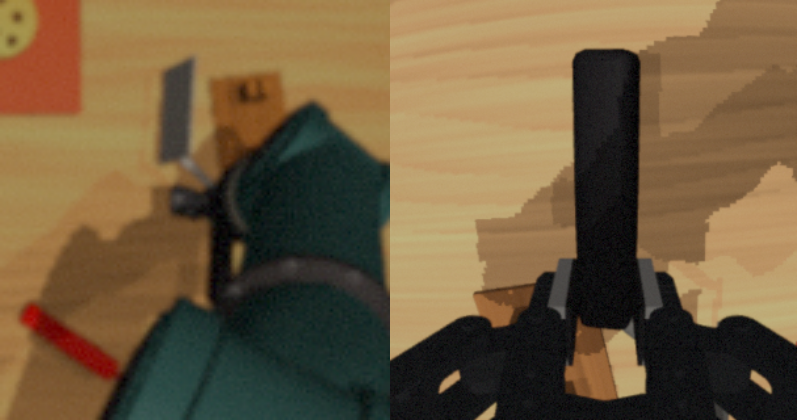

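The turner is held again, nearly upright and about 40 mm clear. Now I'll widen gradually and watch the weight.

```bash
for i in 1; do python3 -m crank '{"offset":[[0,0,0],[0,0,0],[0,0,0]],"twist":[0,0,0],"hand":[0.25,0.26,0.26]}' 20; python3 -m crank '{"offset":[[0,0,0],[0,0,0],[0,0,0]],"twist":[0,0,0],"hand":[0.27,0.28,0.28]}'; done
python3 - <<'E'
from h import *
J,m=grab("top"); o=ctrl.get_obs(); print(o["contact_force"],o["moment"])
c=J[160:205,325:365].astype(int); g=((np.ptp(c,axis=2)<40)&(c.max(2)>50)).astype(np.uint8)
k,cn,cc,s=blob(g,(0,0,40,45)); print(s,cv2.minAreaRect(cn))
E
```

```text
clock: 12.05
tool_pos: [0.476, -0.2839, 0.0738]
orientation: [0.038, 0.999, -0.0, 0.0]
contact_force: [0.5, -0.7, 0.1]
opening: 0.261
grip_force: 0.0
clock: 12.42
tool_pos: [0.4759, -0.2839, 0.0739]
orientation: [0.038, 0.999, -0.0, 0.0]
contact_force: [-0.2, -0.4, -0.1]
opening: 0.281
grip_force: 0.0
[-0.78290366 -0.1199656  -0.08687956] [ 0.02371566 -0.04541802 -0.01232419]
[ 24  11  16  34 483] ((31.5, 27.5), (33.0, 15.0), 90.0)
```

```bash
python3 -m crank '{"offset":[[0,0,-40],[0,0,-50],[0,0,-50],[0,0,0],[0,0,0]],"twist":[0,0,0,0,0],"hand":[0.4,0.6,0.6,0.6,0.6]}'
python3 - <<'E'
from h import *
I,m=grab("wrist"); J,mt=grab("top"); cv2.imwrite("pics/w7.png",I); cv2.imwrite("pics/t7.png",J); np.save("w7.npy",[m["rvec"],m["tvec"]])
hs=cv2.cvtColor(I,cv2.COLOR_BGR2HSV)
ch=np.full(I.shape[:2],'.'); ch[(hs[:,:,1]<70)&(hs[:,:,2]>60)]='g'; ch[hs[:,:,2]<45]='#'; ch[(hs[:,:,0]<8)&(hs[:,:,1]>150)&(hs[:,:,2]>70)]='r'
for r in range(0,300,6): print(''.join(ch[r,130:460:4]),r)
for p in ([.477,-.284,0],[.57,-.23,0]): print(p,proj(m,p,True))
E
```

```text
clock: 13.1
tool_pos: [0.4754, -0.2834, 0.2135]
orientation: [0.038, 0.999, 0.0, -0.0]
contact_force: [0.9, -0.4, -1.0]
opening: 0.6
grip_force: 0.0
....................................rrrrrrrrrrrrrrrrrr............................. 0
...................................rrrrrrrrrrrrrrrrrrrrr........................... 6
..................................rrrrrrrrrrrrrrrrrrrrrrrr......................... 12
.................................rrrrrrrrrrrrrrrrrrrrrrrr.......................... 18
................................rrrrrrrrrrrrrrrrrrrrrrrr........................... 24
................................rrrrrrrrrrrrrrrrrrrrrrr............................ 30
...................................rrrrrrrrrrrrrrrrr.rrrrrr...rrr.................. 36
......................................rrrrrrrrrrrrrrr.......rrrrr.rr............... 42
.........................................rrrrrrrrrrr........r.rrrrr.rr............. 48
...........................................rrrrrrrr..........r.rrr....rr........... 54
..............................................rrr..................rr..rrr.........
[... 2825 characters left out ...]
......................gggggggggggggg..................rrrrrrrrrrrrr.rrrr 258
.....................ggg#.......ggggggggggggggg.....##ggg........rrrrrrrrrrrrrrrrrr 264
...................#ggg##........gggggggggggggg.....###gg.#......rrrrrrrrrrrrrrrrrr 270
.................###gg.###.......gggggggggggggg.....###ggg##.....rrrrr.rrrrr.rrrrrr 276
................###ggg####.......gggggggggggggg.....####ggg##...rrrrrrrrrrrrrrrrrrr 282
................##ggg#####.......gggggggggggggg.....####ggg###..rrrrrrrrrrrr......r 288
...............###ggg#####.......gggggggggggg.......#####ggg###.rrrrrrrrr.......... 294
[0.477, -0.284, 0] [[282.17675616 185.97682976]]
[0.57, -0.23, 0] [[332.4998212  258.15365765]]
```

The grip let go, and the turner is back on its edge and handle, leaning the wrong way. Better: hold the handle and push the lower blade edge against the fixed rack posts near their tops. That turns the handle past 48° between the pads, and the squeeze will then square it flat. First I'll locate the handle again.

```bash
cat > loc.py <<'E'
from h import *
def rep(P):
    o=ctrl.get_obs(); p=o["tool_pos"]; R=Rn.from_quat(o["orientation"]); x=R.as_matrix()[:,0]
    print("tcp",p.round(4),"yaw",round(float(np.arctan2(-x[1],-x[0])),4),"tool shift",(R.inv().apply(np.array(P)-p)*1000).round(1))
E
python3 - <<'E'
from loc import *
I=cv2.imread("pics/w7.png"); m=cam("wrist"); m["rvec"],m["tvec"]=np.load("w7.npy")
k,cn,c,s=blob((I.max(2)<48).astype(np.uint8),(225,100,290,212)); q=cv2.minAreaRect(cn); print(q)
bp=cv2.boxPoints(q); bp=bp[np.argsort(bp[:,1])]; e=np.array([bp[:2].mean(0),bp[2:].mean(0)])
P=plane(m,e,.018,True); v=P[1]-P[0]; print(P,"L",np.linalg.norm(v),"yaw",np.arctan2(v[1],v[0])); g=P[1]-v/np.linalg.norm(v)*.016
g[2]=.007; print(g); rep(g)
E
```

```text
((255.45863342285156, 162.5034637451172), (93.42616271972656, 24.581462860107422), 85.2363510131836)
[[ 0.3969398  -0.3093208   0.018     ]
 [ 0.4966708  -0.31021266  0.018     ]] L 0.09973499365937022 yaw -0.008942466388992055
[ 0.48067144 -0.31006958  0.007     ]
tcp [ 0.4749 -0.2831  0.2124] yaw -0.0756 tool shift [ -8.4 -26.7 205.3]
```

```bash
python3 -m crank '{"offset":[[-4,-13,40],[-4.4,-13.7,50],[0,0,50],[0,0,40],[0,0,15],[0,0,10],[0,0,0],[0,0,0]],"twist":[-0.067,0,0,0,0,0,0,0],"hand":[0.65,0.65,0.65,0.65,0.65,0.65,0.65,0.1]}' 60
python3 -m crank '{"offset":[[0,0,0],[0,0,-4],[0,0,-8],[0,0,-15],[0,0,-25],[0,0,-25],[0,0,-10],[0,0,0]],"twist":[0,0,0,0,0,0,0,0],"hand":[0,0,0,0,0,0,0,0]}' 
python3 - <<'E'
from loc import *
I,m=grab("wrist");cv2.imwrite("pics/w8.png",I); rep([.4804,-.3846,.1])
ch=np.full(I.shape[:2],'.'); hs=cv2.cvtColor(I,cv2.COLOR_BGR2HSV); ch[(hs[:,:,1]<70)&(hs[:,:,2]>60)]='g'; ch[hs[:,:,2]<45]='#'
for r in range(90,330,10): print(''.join(ch[r,200:380:4]),r)
E
```

```text
clock: 14.2
tool_pos: [0.484, -0.3113, 0.01]
orientation: [0.004, 1.0, -0.001, 0.001]
contact_force: [0.2, -0.1, -0.8]
opening: 0.456
grip_force: 0.0
clock: 15.2
tool_pos: [0.4835, -0.3111, 0.0967]
orientation: [0.004, 1.0, -0.0, 0.001]
contact_force: [-1.1, -1.2, -1.4]
opening: 0.305
grip_force: 59.0
tcp [ 0.4831 -0.3107  0.0959] yaw -0.0086 tool shift [  2.  -73.9  -4.1]
...............#############................. 90
.............##################.............. 100
.............##################.............. 110
.............##################.............. 120
.............##################.............. 130
..............#################.............. 140
..............#################.............. 150
..............#################.............. 160
..............################............... 170
..............################............... 180
..............################............... 190
..............################............... 200
..............################............... 210
..............###############................ 220
..............###############................ 230
..............###############................ 240
..............###############................ 250
...........gg.###############ggg............. 260
........##ggg#################ggg##.......... 270
......###ggg.#################ggg###......... 280
......###ggg###################ggg###........ 290
...########g###..#########..###g########..... 300
##############.....###gggg...###############. 310
##############.........ggggg.################ 320
```

The handle is held, but at 0.305 opening it's locked on a diagonal, about 25° off square. I'll check the sign of that roll by testing the blade's predicted corners against gray pixels in both fixed views.

```bash
python3 - <<'E'
from loc import *
J,mt=grab("top"); S,ms=grab("scene"); cv2.imwrite("pics/s8.png",S); cv2.imwrite("pics/t8.png",J)
o=ctrl.get_obs(); p=o["tool_pos"]; hc=p+[0,0,.004]
def gm(I):
    h=cv2.cvtColor(I,cv2.COLOR_BGR2HSV); return (h[:,:,1]<75)&(h[:,:,2]>55)
for n,I,m in(("top",J,mt),("scene",S,ms)):
    g=gm(I)
    for d in range(-90,100,10):
        a=np.radians(d); ez=np.array([0,-np.cos(a),np.sin(a)]); ey=np.array([0,np.sin(a),np.cos(a)])
        og=hc+[.085,0,0]-.05*ez
        P=np.array([og+[x,0,0]+y*ey for x in np.linspace(-.04,.04,9) for y in np.linspace(-.036,.036,9)]); uv=proj(m,P).round().astype(int)
        print(n,d,g[uv[:,1],uv[:,0]].mean().round(2),end=" | ")
    print()
u=proj(ms,hc+[.08,.05,0])[0].astype(int); b=gm(S)[u[1]-32:u[1]+36:2,u[0]-40:u[0]+40:1]; print(u)
for r in b: print(''.join('g' if v else '.' for v in r))
E
```

```text
top -90 0.51 | top -80 0.6 | top -70 0.7 | top -60 0.81 | top -50 0.93 | top -40 0.86 | top -30 0.85 | top -20 0.86 | top -10 0.85 | top 0 0.9 | top 10 0.9 | top 20 0.91 | top 30 0.83 | top 40 0.78 | top 50 0.78 | top 60 0.83 | top 70 0.86 | top 80 0.79 | top 90 0.69 | 
scene -90 0.37 | scene -80 0.49 | scene -70 0.58 | scene -60 0.65 | scene -50 0.74 | scene -40 0.85 | scene -30 0.84 | scene -20 0.78 | scene -10 0.73 | scene 0 0.65 | scene 10 0.58 | scene 20 0.51 | scene 30 0.36 | scene 40 0.26 | scene 50 0.26 | scene 60 0.36 | scene 70 0.41 | scene 80 0.48 | scene 90 0.53 | 
[207 155]
................................................................................
................................................................................
................................................................................
.................................gggggg.........................................
.............................ggggggggggg........................................
..........................gggggggggggggggg............g.........................
....................
[... 1547 characters left out ...]
....................................................
................................................................................
................................................................................
................................................................................
................................................................................
................................................................................
................................................................................
................................................................................
................................................................................
```

The roll is the wrong way, about -30°. Now I'll move to the posts' outer side at the rack's heading, with the edge about 10 mm below the post tops.

```bash
python3 -m crank '{"offset":[[3,-25,0],[4,-30,0],[4,-30,0],[0,-19,0],[0,0,20],[0,0,20],[0,0,8],[0,0,0]],"twist":[-0.06,-0.059,0,0,0,0,0,0],"hand":[0,0,0,0,0,0,0,0]}'
python3 - <<'E'
from loc import *
rep([.4838,-.4154,.046])
E
```

```text
clock: 16.35
tool_pos: [0.4785, -0.4133, 0.0464]
orientation: [-0.056, 0.998, 0.001, -0.001]
contact_force: [0.2, -0.0, -1.1]
opening: 0.301
grip_force: 59.1
tcp [ 0.4785 -0.4133  0.0464] yaw 0.1116 tool shift [-5.1 -2.6  0.4]
```

```bash
python3 -m crank '{"offset":[[-3,4,0],[-2,4,0],[0,2,-5],[0,2,-5],[0,2,-5]],"twist":[0,0,0,0,0],"hand":[0,0,0,0,0]}' 30
python3 -m crank '{"offset":[[0,3,-5],[0,3,-5],[0,4,-5],[0,4,-4]],"twist":[0,0,0,0],"hand":[0,0,0,0]}'
python3 -m crank '{"offset":[[0,5,-4],[0,5,-3],[0,5,-3],[0,5,-2]],"twist":[0,0,0,0],"hand":[0,0,0,0]}'
```

```text
clock: 16.98
tool_pos: [0.4824, -0.4021, 0.0638]
orientation: [-0.054, 0.999, -0.001, 0.001]
contact_force: [0.4, -0.4, 0.1]
opening: 0.305
grip_force: 59.0
clock: 17.48
tool_pos: [0.4808, -0.3861, 0.0821]
orientation: [-0.055, 0.998, 0.0, -0.0]
contact_force: [-0.1, -0.4, -1.9]
opening: 0.299
grip_force: 59.1
clock: 17.98
tool_pos: [0.4786, -0.3665, 0.094]
orientation: [-0.055, 0.998, -0.0, 0.0]
contact_force: [-0.9, -0.3, -1.7]
opening: 0.301
grip_force: 59.1
```

No contact: the edge passed over the posts. I'll measure the held blade by triangulating its corners from the two fixed views saved before.

```bash
cat > blade.py <<'E'
from loc import *
def quad(I,c,w):
    h=cv2.cvtColor(I,cv2.COLOR_BGR2HSV); g=((h[:,:,1]<75)&(h[:,:,2]>55)).astype(np.uint8)
    g=cv2.morphologyEx(g,cv2.MORPH_OPEN,np.ones((5,5)))
    x,y=c; k,cn,cc,s=blob(g,(x-w,y-w,x+w,y+w)); hu=cv2.convexHull(cn)
    for e in np.linspace(1,12,45):
        a=cv2.approxPolyDP(hu,e,True)
        if len(a)<=4: break
    return a[:,0],s
def blade(J,S,hint):
    mt,ms=cam("top"),cam("scene")
    qt,s1=quad(J,proj(mt,hint)[0].astype(int),32); qs,s2=quad(S,proj(ms,hint)[0].astype(int),38)
    print("top",qt.tolist(),s1[4],"scene",qs.tolist(),s2[4])
    for a in qt:
        for b in qs:
            P,g=tri(ray(mt,[a]),ray(ms,[b]))
            if g<.008 and P[2]>-.01: print(a,b,P.round(3),round(g*1000,1))
E
python3 - <<'E'
from blade import *
blade(cv2.imread("pics/t8.png"),cv2.imread("pics/s8.png"),np.array([.568,-.265,.11]))
E
```

```text
top [[380, 165], [380, 194], [354, 199], [354, 170]] 864 scene [[205, 129], [218, 151], [193, 167], [179, 143]] 972
[380 165] [179 143] [ 0.615 -0.314  0.133] 1.2
[380 194] [205 129] [ 0.536 -0.308  0.146] 4.6
[354 199] [218 151] [ 0.531 -0.253  0.102] 3.6
[354 170] [193 167] [ 0.611 -0.256  0.086] 3.0
```

Triangulated, the blade's lower edge is level with the handle: it's rolled about -45°, so a wall push has no lever. I'll set it back down in its stable lean, then re-grip by closing fully at 30 N before lifting. That squared it upright the first time.

```bash
python3 -m crank '{"offset":[[0,-30,0],[0,-36,0],[0,-6,30],[0,0,30],[0,0,10],[0,0,3],[0,0,0]],"twist":[0,0,0,0,0,0,0],"hand":[0,0,0,0,0,0,0]}'
python3 -m crank '{"offset":[[0,0,3],[0,0,0]],"twist":[0,0],"hand":[0,0]}' 
python3 -m crank '{"offset":[[0,0,3],[0,0,0]],"twist":[0,0],"hand":[0,0]}'
```

```text
clock: 18.85
tool_pos: [0.4871, -0.4387, 0.0216]
orientation: [-0.055, 0.998, -0.0, 0.0]
contact_force: [0.6, -0.4, -1.2]
opening: 0.304
grip_force: 59.1
clock: 19.1
tool_pos: [0.4868, -0.4386, 0.0184]
orientation: [-0.055, 0.998, -0.0, 0.0]
contact_force: [-0.3, 0.2, -1.7]
opening: 0.307
grip_force: 59.1
clock: 19.35
tool_pos: [0.4864, -0.4383, 0.0147]
orientation: [-0.055, 0.998, 0.0, -0.0]
contact_force: [0.1, -0.1, -0.8]
opening: 0.3
grip_force: 59.1
```

```bash
python3 -m crank '{"offset":[[0,0,3],[0,0,0],[0,0,0],[0,0,0],[0,0,-50],[0,0,-60],[0,0,0],[0,0,0]],"twist":[0,0,0,0,0,0,0,0],"hand":[0,0.4,0.65,0.65,0.65,0.65,0.65,0.65]}'
cat > hnd.py <<'E'
from loc import *
def handle(z,box,th=48,back=.016,fname=None):
    I,m=grab("wrist")
    if fname: cv2.imwrite(fname,I)
    k,cn,c,s=blob((I.max(2)<th).astype(np.uint8),box); q=cv2.minAreaRect(cn)
    bp=cv2.boxPoints(q); bp=bp[np.argsort(bp[:,1])]; e=np.array([bp[:2].mean(0),bp[2:].mean(0)])
    P=plane(m,e,z,True); v=P[1]-P[0]; g=P[1]-v/np.linalg.norm(v)*back; print(q,"ends",P.round(4).tolist(),"L",np.linalg.norm(v).round(4),"yaw",np.arctan2(v[1],v[0]).round(4)); g[2]=.01; rep(g)
    ch=np.full(I.shape[:2],'.'); hs=cv2.cvtColor(I,cv2.COLOR_BGR2HSV); ch[(hs[:,:,1]<70)&(hs[:,:,2]>60)]='g'; ch[hs[:,:,2]<48]='#'
    for r in range(60,310,10): print(''.join(ch[r,180:400:5]),r)
E
python3 -c "
from hnd import *
handle(.018,(180,60,330,225),fname='pics/w9.png')"
```

```text
clock: 20.35
tool_pos: [0.4864, -0.4381, 0.1219]
orientation: [-0.055, 0.998, 0.0, 0.0]
contact_force: [-0.7, 0.4, -0.1]
opening: 0.648
grip_force: 0.0
((257.4705810546875, 172.3823699951172), (113.99174499511719, 33.22737503051758), 75.96376037597656) ends [[0.4148, -0.4749, 0.018], [0.4994, -0.4453, 0.018]] L 0.0896 yaw 0.3365
tcp [ 0.4858 -0.4376  0.1209] yaw 0.1105 tool shift [  2.8 -13.  110.8]
............................................ 60
............................................ 70
............................................ 80
............................................ 90
............................................ 100
............................................ 110
...........######........................... 120
...........######........................... 130
...........#######.......................... 140
............######.......................... 150
............#######......................... 160
.............######......................... 170
..............######........................ 180
..............######........................ 190
...............######....................... 200
...............######....................... 210
................######...................... 220
.................####....................... 230
...................gg....................... 240
...................gg....................... 250
....................g....................... 260
.....ggg##..........gg...........##gg....... 270
...#.gg###..........gg...........###gg##.... 280
.###gg####...........ggggggggggg.###ggg##... 290
####g.####..gggggggggggggggggggg.####gg####. 300
```

```bash
python3 - <<'E'
from blade import *
J,S=grab("top")[0],grab("scene")[0]; cv2.imwrite("pics/t9.png",J);cv2.imwrite("pics/s9.png",S)
blade(J,S,np.array([.57,-.41,.02]))
I=cv2.imread("pics/w9.png"); hs=cv2.cvtColor(I,cv2.COLOR_BGR2HSV); ch=np.full(I.shape[:2],'.'); ch[(hs[:,:,1]<75)&(hs[:,:,2]>55)]='g'; ch[hs[:,:,2]<48]='#'
for r in range(220,400,6): print(''.join(ch[r,200:380:4]),r)
E
```

```text
top [[414, 169], [424, 192], [401, 199], [390, 175]] 743 scene [[189, 140], [177, 167], [158, 159], [171, 137]] 669
[414 169] [158 159] [ 0.627 -0.444 -0.001] 3.3
[424 192] [171 137] [ 0.56  -0.463  0.035] 6.8
[390 175] [177 167] [ 0.607 -0.371  0.007] 6.2
...............#######....................... 220
................######....................... 226
................###g......................... 232
..................ggg........................ 238
...................gg........................ 244
...................gg........................ 250
...................gg........................ 256
...gg##............ggg..............#.gg..... 262
..ggg##.............gg..............##ggg.... 268
#ggg###.............gg..............###gg.##. 274
.gg####.............ggg.............###ggg### 280
ggg####.............ggg....ggggggg..####ggg## 286
gg#####............ggggggggggggggg..#####ggg# 292
gg#####...gggggggggggggggggggggggg..#####ggg# 298
gg#####...ggggggggggggggggggggggggg.#####g### 304
######.....gggggggggggggggggggggggg..######## 310
######......ggggggggggggggggggggggg..######## 316
#####........gggggggggggggggggggggg..######## 322
#####.........ggggggggggggggggggggg...####### 328
#####..........ggggggggggggggg........####### 334
####............ggggg..................###### 340
#####.................................####### 346
#####.................................####### 352
######...............................######## 358
######..###########.....###########.######### 364
############################################# 370
############################################# 376
############################################# 382
############################################# 388
############################################# 394
```

The measured corners show the turner landed upside down: front edge on the bench, rear 35–40 mm up, level across, heading about 0.34 rad. This can be used. If I pinch only the last few millimetres of the handle's end at 20 N and lift, it will swing nose-down about the pad axis. Lowering while moving forward then lays it over right side up. I'll locate the handle's rear end.

```bash
python3 - <<'E'
from loc import *
I=cv2.imread("pics/w9.png"); I,m=grab("wrist")
k,cn,c,s=blob((I.max(2)<48).astype(np.uint8),(200,80,320,238)); q=cv2.minAreaRect(cn)
bp=cv2.boxPoints(q); bp=bp[np.argsort(bp[:,1])]; e=np.array([bp[:2].mean(0),bp[2:].mean(0)]); print(q,e.tolist())
r=plane(m,[e[0]],.045,True)[0]; f=plane(m,[e[1]],.016,True)[0]; v=f-r; print("rear",r,"front",f,"L",np.linalg.norm(v),"yaw",np.arctan2(v[1],v[0]))
u=np.array([v[0],v[1],0]); u/=np.linalg.norm(u); 
# handle axis at rear: lower rear corner -> 5 mm along axis + half thickness up
t=r+u*(.0045+.005); t[2]=.046; print(t); rep(t); print(ctrl.get_obs()["joints"].round(2))
E
```

```text
((256.3885803222656, 176.9000701904297), (119.92709350585938, 33.731224060058594), 75.57923126220703) [[241.4552001953125, 118.82579803466797], [271.32196044921875, 234.97433471679688]]
rear [ 0.41469133 -0.47198036  0.045     ] front [ 0.50456901 -0.44381957  0.016     ] L 0.09854962358492171 yaw 0.30363492420372185
[ 0.42375676 -0.46913995  0.046     ]
tcp [ 0.4856 -0.4376  0.1201] yaw 0.1103 tool shift [ 64.8 -24.8  74.2]
[ 0.55  0.64  0.17  1.86 -0.17  0.66  2.5 ]
```

```bash
python3 -m crank '{"offset":[[20,0,0],[30,-6,0],[28,-5.6,20],[0,0,30],[0,0,18],[0,0,0]],"twist":[-0.1,-0.093,0,0,0,0],"hand":[0.45,0.4,0.4,0.4,0.4,0.4]}' 20
python3 - <<'E'
from loc import *
rep([.4147,-.4720,.052])
E
```

```text
clock: 21.3
tool_pos: [0.4131, -0.4651, 0.0518]
orientation: [-0.151, 0.988, 0.002, -0.001]
contact_force: [0.1, 0.7, 0.3]
opening: 0.401
grip_force: 0.0
tcp [ 0.4131 -0.4651  0.0518] yaw 0.3041 tool shift [ 0.6 -7.1 -0.2]
```

```bash
python3 -m crank '{"offset":[[0,-7,0],[0,0,0],[0,0,0],[0,0,0],[0,0,-6],[0,0,-10],[0,0,-15],[0,0,0]],"twist":[0,0,0,0,0,0,0,0],"hand":[0.4,0,0,0,0,0,0,0]}' 20
python3 -m crank '{"offset":[[0,0,-20],[0,0,-25],[0,0,-30],[0,0,-30],[0,0,-30],[0,0,-25],[0,0,0],[0,0,0]],"twist":[0,0,0,0,0,0,0,0],"hand":[0,0,0,0,0,0,0,0]}' 20
python3 - <<'E'
from blade import *
o=ctrl.get_obs(); p=o["tool_pos"]; print(o["contact_force"],o["moment"])
J,S=grab("top")[0],grab("scene")[0]; cv2.imwrite("pics/t10.png",J);cv2.imwrite("pics/s10.png",S); I=grab("wrist")[0]; cv2.imwrite("pics/w10.png",I)
ms=cam("scene"); u=proj(ms,p)[0].astype(int); h=cv2.cvtColor(S,cv2.COLOR_BGR2HSV); print(u)
ch=np.full(S.shape[:2],'.'); ch[(h[:,:,1]<75)&(h[:,:,2]>55)]='g'; ch[h[:,:,2]<45]='#'
for r in range(u[1]-20,u[1]+100,3): print(''.join(ch[r,u[0]-50:u[0]+45:2]),r)
E
```

```text
clock: 22.3
tool_pos: [0.416, -0.4739, 0.0865]
orientation: [-0.151, 0.989, -0.001, 0.001]
contact_force: [0.2, -0.7, -0.2]
opening: 0.242
grip_force: 19.9
clock: 23.3
tool_pos: [0.4148, -0.4724, 0.2441]
orientation: [-0.151, 0.989, 0.001, -0.001]
contact_force: [0.4, 0.1, -2.0]
opening: 0.243
grip_force: 21.2
[ 0.36213894  0.13695039 -2.01222366] [0.02158889 0.11017689 0.03123804]
[204  57]
ggggggggggggggggg.###############gggggggg..ggggg 37
gggggggggggggggggg######.#######gggggggggggggggg 40
gggggggggggggggggggg.###.#######gggggggggggg.... 43
gggggggggggggggggggggg########ggggggggg......... 46
gggggggggggggggggggggg###..##gggggg............. 49
gggggggggggggggggggggg####.##gg................. 52
gggggggggggggggggggggg.###.##g.................. 55
gggggggggggggggggggggggg##.#gg.................. 58
gggggggggggggggggggggggg####gg.................. 61
gggggggggggggggggggggggg####ggg................. 64
ggggggggggg.....gggggggg####ggg................. 67
ggggggg.........gggggggg####ggg................. 70
ggg..............ggggggg####ggg................. 73
.................ggggggg####g
[... 693 characters left out ...]
....... 115
................ggggggggg....................... 118
................ggggggggg....................... 121
................ggggggggg....................... 124
..................ggggggg....................... 127
.....................gggg....................... 130
................................................ 133
................................................ 136
................................................ 139
................................................ 142
................................................ 145
................................................ 148
................................................ 151
................................................ 154
```

It hangs by the handle's end, nose well down and about 70° pitched (moment 0.11 N·m, so the centre of mass is still about 77 mm ahead). I'll start fast and stop gradually along +x. The acceleration swings the blade back past vertical, and the gentle stop leaves it there.

```bash
python3 -m crank '{"offset":[[0,3,-5],[-60,0,-10],[-50,0,0],[-36,0,0],[-24,0,0],[-14,0,0],[-6,0,0],[0,0,0]],"twist":[0.17,0,0,0,0,0,0,0],"hand":[0,0,0,0,0,0,0,0]}'
python3 -c "
from bench import ctrl
o=ctrl.get_obs(); print(o['contact_force'],o['moment'],o['tool_pos'])"
python3 -m crank '{"offset":[[5,0,0],[10,0,0],[16,0,0],[20,0,0],[24,0,0],[-60,0,-15],[-50,0,0],[-36,0,0]],"twist":[0,0,0,0,0,0,0,0],"hand":[0,0,0,0,0,0,0,0]}'
python3 -m crank '{"offset":[[-22,0,0],[-10,0,0],[-4,0,0],[0,0,0],[0,0,0]],"twist":[0,0,0,0,0],"hand":[0,0,0,0,0]}'
python3 -c "
from bench import ctrl
o=ctrl.get_obs(); print(o['contact_force'],o['moment'],o['tool_pos'])"
```

```text
clock: 24.45
tool_pos: [0.6023, -0.4454, 0.2595]
orientation: [-0.066, 0.998, 0.0, -0.0]
contact_force: [-0.5, 0.2, -1.5]
opening: 0.243
grip_force: 20.3
[-0.51434401  0.20028397 -1.5221124 ] [ 0.0127131   0.02788373 -0.00183553] [ 0.6023     -0.44536795  0.25946997]
clock: 25.45
tool_pos: [0.6746, -0.435, 0.2752]
orientation: [-0.067, 0.998, 0.0, 0.001]
contact_force: [0.6, 0.3, -1.4]
opening: 0.234
grip_force: 25.7
clock: 26.08
tool_pos: [0.7077, -0.4317, 0.2751]
orientation: [-0.066, 0.998, -0.0, -0.0]
contact_force: [-0.2, 0.5, -1.6]
opening: 0.233
grip_force: 23.7
[-0.15529157  0.48303019 -1.61646668] [-0.00822075  0.11064937 -0.02625988] [ 0.70769165 -0.43173587  0.27510791]
```

```bash
python3 - <<'E'
from blade import *
o=ctrl.get_obs(); p=o["tool_pos"]
for _ in range(3): print(ctrl.get_obs()["moment"].round(3),end=" "); I,mw=grab("wrist")
S,ms=grab("scene"); J,mt=grab("top"); cv2.imwrite("pics/s11.png",S); cv2.imwrite("pics/t11.png",J); cv2.imwrite("pics/w11.png",I)
u=proj(ms,p)[0].astype(int); h=cv2.cvtColor(S,cv2.COLOR_BGR2HSV); print(p,u)
ch=np.full(S.shape[:2],'.'); ch[(h[:,:,1]<75)&(h[:,:,2]>55)]='g'; ch[h[:,:,2]<45]='#'
for r in range(max(0,u[1]-6),u[1]+110,4): print(''.join(ch[r,max(0,u[0]-60):u[0]+60:2]),r)
# predicted nose pixels for pitches
for d in (60,75,90,105,120):
    a=np.radians(d); x=np.array([np.cos(a),0,-np.sin(a)]); z=np.array([-np.sin(a),0,-np.cos(a)]); P=p+[0,0,.008]
    print(d,[proj(ms,P+q*x-.05*z)[0].round().tolist() for q in (.122,.212)],proj(mt,P+.212*x-.05*z)[0].round(), proj(mw,P+.212*x-.05*z,True)[0].round())
E
```

```text
[-0.008  0.111 -0.026] [-0.02   0.053 -0.008] [ 0.006 -0.013 -0.   ] [ 0.70769165 -0.43173587  0.27510791] [114  89]
ggggggggggggggggggggggggggg##g###gggggggggggggggggg......... 83
gggggg..ggggggggggggggggggg##..###ggggggggggggggggg......... 87
gggggg..ggggggggggggggggggggggg###ggggggggggggggggg......... 91
ggggggg..ggggggggggggggggggggg.####ggggggggggggggg.......... 95
ggg......ggggggggggggggggggggggg####ggggggggggggg........... 99
...........gggggggggggggggggggggg####ggggggggg.............. 103
...............ggggggggggggggggggg####ggggggg....g.......... 107
................gggggggggggggggggg#####.gggg................ 111
..................gggggggggggggggg.#####.gg................. 115
...................ggggggggggggggggg.###ggg................. 119
......................ggggggggggggggggggg................... 123
........................gggggggggggggg.g..g................. 127
...............ggggg........ggg..gggggg..................... 131
..........ggggggggggg.........ggggg......................... 135
......ggggggggggggggg..........gggg......................... 139
.gggggggggggg
[... 494 characters left out ...]
........ 171
gggggg...................................................... 175
gg..............................###......................... 179
............................ggggg####....................... 183
........................ggggggggggg.###..................... 187
.....................ggggggggggggggggg###................... 191
.................ggggggggggggggggggggggg####................ 195
60 [[83.0, 129.0], [75.0, 160.0]] [422.  76.] [265. 328.]
75 [[94.0, 133.0], [94.0, 163.0]] [418.  97.] [270. 279.]
90 [[107.0, 134.0], [114.0, 160.0]] [416. 118.] [277. 229.]
105 [[119.0, 132.0], [133.0, 154.0]] [416. 139.] [283. 179.]
120 [[131.0, 127.0], [150.0, 143.0]] [418. 158.] [290. 129.]
```

The moment reading is only noise. The image shows the handle line (116, 86)–(132, 115) with the blade below at (120–138, 131–159), which matches about 105°: hanging freely, just past vertical, as wanted. I'll go back gently, lower, and lay it over along +x.

```bash
python3 -m crank '{"offset":[[15,3,0],[34,4,0],[50,4,0],[60,4,10],[48,4,15],[28,0,15],[12,0,10],[0,0,6]],"twist":[0,0,0,0,0,0,0,0],"hand":[0,0,0,0,0,0,0,0]}'
python3 -m crank '{"offset":[[-6,0,8],[-14,0,8],[-24,0,8],[-26,0,10],[-26,0,11]],"twist":[0,0,0,0,0],"hand":[0,0,0,0,0]}'
```

```text
clock: 27.32
tool_pos: [0.4619, -0.4451, 0.2188]
orientation: [-0.066, 0.998, -0.0, 0.0]
contact_force: [-1.2, 3.2, 17.8]
opening: 0.232
grip_force: 26.8
clock: 27.95
tool_pos: [0.5721, -0.4327, 0.1829]
orientation: [-0.07, 0.997, -0.005, 0.012]
contact_force: [4.0, 0.2, 10.2]
opening: 0.234
grip_force: 54.4
```

```bash
python3 - <<'E'
from blade import *
o=ctrl.get_obs(); p=o["tool_pos"]; S,ms=grab("scene"); cv2.imwrite("pics/s12.png",S)
u=proj(ms,p)[0].astype(int); h=cv2.cvtColor(S,cv2.COLOR_BGR2HSV); print(p,u)
ch=np.full(S.shape[:2],'.'); ch[(h[:,:,1]<75)&(h[:,:,2]>55)]='g'; ch[h[:,:,2]<45]='#'
for r in range(max(0,u[1]-6),u[1]+80,3): print(''.join(ch[r,max(0,u[0]-50):u[0]+60:2]),r)
for d in (105,120,135,150):
    a=np.radians(d); x=np.array([np.cos(a),0,-np.sin(a)]); z=np.array([-np.sin(a),0,-np.cos(a)]); P=p+[0,0,.008]
    print(d,(P+.212*x-.05*z).round(3),[proj(ms,P+q*x-.05*z)[0].round().tolist() for q in (.122,.212)])
E
```

```text
[ 0.57207147 -0.43265497  0.18294281] [166 101]
ggggggggggggggggggg....##.##........................... 95
gggggggggggggggggg.......g.##.......................... 98
ggggggggggggggggg.........g#####....................... 101
ggggggggggggggg...............####..................... 104
gggggggggggggg....g..............####.................. 107
ggggggggggggg.......................##................. 110
gggggggggggg........................................... 113
ggggggggggg.g...g...................................... 116
gggggggggggg........................................... 119
ggggggggggg............................................ 122
gggggggggg............................................. 125
ggggggg................................................ 128
gg.....g............................................... 131
....................................................... 134
....................................................... 137
....................................................... 140
....................................................... 143
..................................
[... 225 characters left out ...]
.................................... 158
....................................................... 161
....................................................... 164
....................................................... 167
....................................................... 170
....................................................... 173
....................................................... 176
.###................................................... 179
105 [ 0.565 -0.433 -0.027] [[168.0, 139.0], [178.0, 159.0]]
120 [ 0.509 -0.433 -0.018] [[178.0, 135.0], [194.0, 149.0]]
135 [ 0.458 -0.433  0.006] [[187.0, 128.0], [207.0, 137.0]]
150 [ 0.413 -0.433  0.042] [[195.0, 119.0], [218.0, 122.0]]
```

```bash
python3 -m crank '{"offset":[[-23,0,17],[-22,0,18],[-18,0,22],[-17,0,23],[-8,0,17],[-8,0,17],[-3,0,8],[0,0,4]],"twist":[0,0,0,0,0,0,0,0],"hand":[0,0,0,0,0,0,0,0]}'
python3 - <<'E'
from blade import *
o=ctrl.get_obs(); p=o["tool_pos"]; S,ms=grab("scene"); cv2.imwrite("pics/s13.png",S); I,mw=grab("wrist"); cv2.imwrite("pics/w13.png",I); J,mt=grab("top"); cv2.imwrite("pics/t13.png",J)
blade(J,S,np.array([.475,-.44,.01]))
h=cv2.cvtColor(I,cv2.COLOR_BGR2HSV); ch=np.full(I.shape[:2],'.'); ch[(h[:,:,1]<75)&(h[:,:,2]>55)]='g'; ch[h[:,:,2]<45]='#'
for r in range(0,300,10): print(''.join(ch[r,160:420:5]),r)
E
```

```text
clock: 29.0
tool_pos: [0.6549, -0.4191, 0.0475]
orientation: [-0.067, 0.998, 0.0, -0.0]
contact_force: [0.4, -0.2, 0.9]
opening: 0.234
grip_force: 38.0Traceback (most recent call last):
  File "<stdin>", line 3, in <module>
  File "blade.py", line 12, in blade
    qt,s1=quad(J,proj(mt,hint)[0].astype(int),32); qs,s2=quad(S,proj(ms,hint)[0].astype(int),38)
          ~~~~^^^^^^^^^^^^^^^^^^^^^^^^^^^^^^^^^^^
  File "blade.py", line 5, in quad
    x,y=c; k,cn,cc,s=blob(g,(x-w,y-w,x+w,y+w)); hu=cv2.convexHull(cn)
                     ~~~~^^^^^^^^^^^^^^^^^^^^^
  File "h.py", line 30, in blob
    n,l,s,c=cv2.connectedComponentsWithStats(m); i=1+np.argmax(s[1:,4])
                                                     ~~~~~~~~~^^^^^^^^^
    return _wrapfunc(a, 'argmax', axis=axis, out=out, **kwds)
    return bound(*args, **kwds)
ValueError: attempt to get argmax of an empty sequence
```

```bash
python3 - <<'E'
from h import *
I=cv2.imread("pics/w13.png"); h=cv2.cvtColor(I,cv2.COLOR_BGR2HSV); ch=np.full(I.shape[:2],'.'); ch[(h[:,:,1]<90)&(h[:,:,2]>50)]='g'; ch[h[:,:,2]<45]='#'; ch[(h[:,:,1]<90)&(h[:,:,2]>150)]='w'
for r in range(0,300,9): print(''.join(ch[r,140:440:5]),r)
E
```

```text
...............wwwwwwwwwwwwwwwwwwwwwwwwwwwww................ 0
...............wwwwwwwwwwwwwgggwwwwwwwwwwwww................ 9
...............wwwwwwwwwwwwwgggwwwwwwwwwwwww................ 18
............................ggg............................. 27
.........................#########.......................... 36
........................###########......................... 45
........................###########......................... 54
........................###########......................... 63
..............ww........###########......................... 72
........................###########......................... 81
........................###########......................... 90
........................###########......................... 99
........................###########......................... 108
........................####www####......................... 117
........................#####g#####......................... 126
........................###########......................... 135
........................###########......................... 144
.........
[... 395 characters left out ...]
..........###########......................... 207
........................####ggg####......................... 216
........................####ggg####......................... 225
........................##########.......................... 234
........................##########.......................... 243
........................##########.......................... 252
......................gg##########gg........................ 261
...................##ggg###########gg##..................... 270
...................##ggg#........##gg###.................... 279
..................###gg##........##ggg##.................... 288
.................#####g##........##g#####................... 297
```

The wrist view shows the handle straight back along rows 36–260 and the blade beyond it, bright and full width (145 px), so it lies right side up. I'll let go for half a second, then move along to x ≈ -90 and take the handle.

```bash
python3 -m crank '{"offset":[[0,0,0],[0,0,0],[0,0,0],[0,0,0],[0,0,0],[40,0,0],[37,0,0],[0,0,0]],"twist":[0,0,0,0,0,0,0,0],"hand":[0.45,0.45,0.45,0.45,0.45,0.45,0.45,0.45]}'
python3 - <<'E'
from loc import *
rep([.5,-.43,.03]); I,m=grab("wrist"); cv2.imwrite("pics/w14.png",I)
h=cv2.cvtColor(I,cv2.COLOR_BGR2HSV); ch=np.full(I.shape[:2],'.'); ch[(h[:,:,1]<90)&(h[:,:,2]>50)]='g'; ch[h[:,:,2]<45]='#'; ch[(h[:,:,1]<90)&(h[:,:,2]>150)]='w'
for r in range(0,300,8): print(''.join(ch[r,140:440:5]),r)
E
```

```text
clock: 30.15
tool_pos: [0.5737, -0.4313, 0.0477]
orientation: [-0.064, 0.998, -0.0, -0.002]
contact_force: [-0.7, 0.6, 0.4]
opening: 0.455
grip_force: 0.0
tcp [ 0.5737 -0.4313  0.0477] yaw 0.1282 tool shift [72.8 10.7 18.1]
............................................................ 0
............................................................ 8
................wwwwwwwwwwwwwwwwwwwwwwwwwwww................ 16
................wwwwwwwwwwwwwwwwwwwwwwwwwwww................ 24
................wwwwwwwwwwwwwwwwwwwwwwwwwwww................ 32
................wwwwwwwwwwwwwwwwwwwwwwwwwwww................ 40
................wwwwwwwwwwwwwwwwwwwwwwwwwwww................ 48
................wwwwwwwwwwwwwwwwwwwwwwwwwwww................ 56
................wwwwwwwwwwwwwwwwwwwwwwwwwwww................ 64
................wwwwwwwwwwwwwwwwwwwwwwwwwwww................ 72
................wwwwwwwwwwwwwwwwwwwwwwwwwwww................ 80
................wwwwwwwwwwwwwwwwwwwwwwwwwwww................ 88
................wwwwwwwwwwwwwwwwwwwwwwwwwwww................ 96
................wwwwwwwwwwwwwwwwwwwwwwwwwwww..
[... 878 characters left out ...]
..............gggg............................ 216
............................gggg............................ 224
..........................########.......................... 232
.........................##########......................... 240
.........................##########......................... 248
.........................##########......................... 256
..................gg#....##########..#ggg................... 264
...............##gg##....#########...##gg##................. 272
..............##ggg##....#########...##ggg##................ 280
..............##ggg##....#########...###gg.##............... 288
.............###gg###....#########...###gg####.............. 296
```

The blade lies flat and square (cols 220–359, rows 13–163), with the handle's front end at row 230. I'll compute the turner's pose relative to the tool.

```bash
python3 - <<'E'
from loc import *
I=cv2.imread("pics/w14.png"); m=cam("wrist"); h=cv2.cvtColor(I,cv2.COLOR_BGR2HSV)
g=((h[:,:,1]<90)&(h[:,:,2]>50)).astype(np.uint8); g=cv2.morphologyEx(g,cv2.MORPH_OPEN,np.ones((25,25)))
k,cn,c,s=blob(g,(180,0,400,200)); q=cv2.approxPolyDP(cv2.convexHull(cn),6,True)[:,0]; print(q.tolist())
P=plane(m,q,.002,True); o=ctrl.get_obs(); R=Rn.from_quat(o["orientation"]); print((R.inv().apply(P-o["tool_pos"])*1000).round(1))
k,cn,c,s=blob((I.max(2)<48).astype(np.uint8),(255,225,325,262)); P=plane(m,[[c[0],229]],.06,True); print(c,(R.inv().apply(P-o["tool_pos"])*1000).round(1))
E
```

```text
[[354, 12], [354, 160], [219, 161], [218, 12]]
[[139.7  41.9  46.1]
 [ 50.5  42.6  46. ]
 [ 49.8 -36.8  46. ]
 [139.3 -36.8  46.1]]
[287.0128783  244.89375402] [[ 28.6   2.6 -12. ]]
```

```bash
python3 -m crank '{"offset":[[3,2.6,8],[0,0,9],[0,0,0],[0,0,0],[0,0,0],[0,0,0],[0,0,-10],[0,0,-20]],"twist":[0,0,0,0,0,0,0,0],"hand":[0.45,0.45,0.45,0,0,0,0,0]}' 120
python3 -m crank '{"offset":[[0,0,-30],[0,0,-30],[0,0,0],[0,0,0],[0,0,0],[0,0,0],[0,0,0],[0,0,0]],"twist":[0,0,0.17,0.18,0.18,0.18,0.18,0.18],"hand":[0,0,0,0,0,0,0,0]}'
python3 -m crank '{"offset":[[0,0,0],[0,0,0],[0,0,0],[0,0,0],[0,0,0],[0,0,0],[0,0,0],[0,0,0]],"twist":[0.18,0.18,0.18,0.18,0.18,0.18,0.18,0.18],"hand":[0,0,0,0,0,0,0,0]}'
```

```text
clock: 31.2
tool_pos: [0.5747, -0.4265, 0.061]
orientation: [-0.067, 0.998, 0.001, -0.001]
contact_force: [-0.3, -0.2, -0.8]
opening: 0.237
grip_force: 117.1
clock: 32.2
tool_pos: [0.5759, -0.427, 0.1226]
orientation: [0.454, 0.891, 0.0, 0.001]
contact_force: [0.4, -0.4, -1.0]
opening: 0.239
grip_force: 117.2
clock: 33.2
tool_pos: [0.5762, -0.4265, 0.1224]
orientation: [0.929, 0.371, 0.001, 0.0]
contact_force: [0.7, -0.3, -2.0]
opening: 0.238
grip_force: 117.2
```

```bash
python3 -m crank '{"offset":[[0,0,0],[0,0,0],[0,0,0],[0,0,0],[-5,-25,0],[-10,-45,0],[-10,-50,0],[-10,-50,0]],"twist":[0.186,0.186,0.186,0.186,0,0,0,0],"hand":[0,0,0,0,0,0,0,0]}'
python3 -m crank '{"offset":[[-10,-52,0],[-12,-52,0],[-12,-52,0],[-12,-52,0],[-12,-52,0],[-12,-52,0],[-10,-45,0],[-5,-30,0]],"twist":[0,0,0,0,0,0,0,0],"hand":[0,0,0,0,0,0,0,0]}'
python3 - <<'E'
from loc import *
rep([.46,.141,.1]); I,m=grab("wrist"); cv2.imwrite("pics/w15.png",I); np.save("w15.npy",[m["rvec"],m["tvec"]])
o=ctrl.get_obs(); R=Rn.from_quat(o["orientation"]); print(R.as_matrix()[:,0],o["joints"].round(2))
h=cv2.cvtColor(I,cv2.COLOR_BGR2HSV); ch=np.full(I.shape[:2],'.'); ch[(h[:,:,1]<90)&(h[:,:,2]>50)]='g'; ch[h[:,:,2]<45]='#'; ch[(h[:,:,1]<90)&(h[:,:,2]>150)]='w'; ch[((h[:,:,0]<10)|(h[:,:,0]>170))&(h[:,:,1]>150)&(h[:,:,2]>80)]='r'
for r in range(0,300,10): print(''.join(ch[r,0:560:7]),r)
E
```

```text
clock: 34.2
tool_pos: [0.5375, -0.2557, 0.1219]
orientation: [1.0, 0.011, 0.001, -0.001]
contact_force: [0.7, 0.3, -1.6]
opening: 0.236
grip_force: 117.4
clock: 35.2
tool_pos: [0.4433, 0.131, 0.1215]
orientation: [1.0, 0.012, -0.0, -0.002]
contact_force: [0.5, -0.4, -1.5]
opening: 0.235
grip_force: 117.4
tcp [0.4433 0.131  0.1215] yaw -3.1167 tool shift [17.  -9.5 21.6]
[ 0.999546    0.02996186 -0.00317593] [-1.12  0.76  1.1   2.3  -1.08  0.78 -0.77]
..wwwwwwwwwwwwwwwwwg.......rrrwwwwwwwwwwwwwwwwwwwwwrrrrr.......rrrrrrr........rr 0
.wwwwwgwwwwwwwwwwwww.......rrrwwwwwwwwwwwwwwwwwwwwwrrrrrrrrrrrrrrrrrrrr.......rr 10
wwwwwwwwwwwwwwwwwwww.......rrrwwwwwwwwwwwwwwwwwwwwwrrrrrrrrrrrrrrrrrrrrr......rr 20
wwwwwwwwwwwwwwwwwwww.......rrrwwwwwwwwwwwwwwwwwwwww.rrrrrrrrrrrrrrrrrrrrrrrrrrrr 30
wwwwwwwwwwwwwwwwwwww.......rrrwwwwwwwwwwwwwwwwwwwww.rrrrrrrrrrrrrrrrrrrrrrrrrrrr 40
wwwwwwwwwwwwwwwwwwww.......rrrwwwwwwwwwwwwwwwwwwwww.rrrrrrrrrrrrrrrrrrrrrrrrrrrr 50
wwwwwwwwwwwwwwwwwwww..........wwwwwwwwwwwwwwwwwwwwww....rrrrrrrrrrrrrrrrrrrrrrrr 60
wwwwwwwwwwwwwwwwwwww..........wwwwwwwwwwwwwwwwwwwwww......
[... 1193 characters left out ...]
................ 210
........................................gg...................................... 220
.......................................ggg...................................... 230
.....................................#######.................................... 240
.....................................########................................... 250
....................................g########g.................................. 260
..................................#gg########gg#................................ 270
.................................##gg########gg##............................... 280
.................................##gg########gg##...........................rr.. 290
```

```bash
python3 -m crank '{"offset":[[8,-4,15],[8,-2.5,25],[0,0,25],[0,0,15],[0,0,5],[0,0,2],[0,0,0]],"twist":[0.015,0,0,0,0,0,0],"hand":[0,0,0,0,0,0,0]}'
python3 -m crank '{"offset":[[0,0,1.5],[0,0,0]],"twist":[0,0],"hand":[0,0]}'
python3 -m crank '{"offset":[[0,0,1.5],[0,0,0]],"twist":[0,0],"hand":[0,0]}'
```

```text
clock: 36.12
tool_pos: [0.4602, 0.1344, 0.0344]
orientation: [1.0, 0.003, 0.001, -0.0]
contact_force: [-0.5, 0.1, -0.9]
opening: 0.238
grip_force: 117.5
clock: 36.38
tool_pos: [0.4597, 0.1342, 0.0325]
orientation: [1.0, 0.003, 0.0, -0.0]
contact_force: [0.4, 0.2, -1.4]
opening: 0.238
grip_force: 117.5
clock: 36.62
tool_pos: [0.4597, 0.1342, 0.0308]
orientation: [1.0, 0.003, 0.0, -0.0]
contact_force: [-0.4, 0.4, -0.3]
opening: 0.238
grip_force: 117.7
```

```bash
python3 -m crank '{"offset":[[0,-5,0],[0,0,1],[6,0,0.5],[12,0,0],[12,0,0],[12,0,0],[12,0,0],[10,0,0]],"twist":[0,0,0,0,0,0,0,0],"hand":[0,0,0,0,0,0,0,0]}'
python3 -m crank '{"offset":[[10,0,0],[10,0,0],[6,0,0],[4,0,0],[0,0,0]],"twist":[0,0,0,0,0],"hand":[0,0,0,0,0]}'
```

```text
clock: 37.62
tool_pos: [0.5227, 0.1387, 0.0304]
orientation: [1.0, 0.002, -0.001, -0.0]
contact_force: [-5.2, -0.4, 11.4]
opening: 0.238
grip_force: 119.5
clock: 38.25
tool_pos: [0.5535, 0.139, 0.0304]
orientation: [1.0, 0.002, 0.0, -0.0]
contact_force: [-4.1, -0.3, 8.1]
opening: 0.235
grip_force: 118.9
```

```bash
python3 -m crank '{"offset":[[4,0,0],[3,0,0],[0,0,0]],"twist":[0,0,0],"hand":[0,0,0]}'
python3 - <<'E'
from fits import *
for n in ("top","wrist","scene"):
    I,m=grab(n); cv2.imwrite(f"pics/{n}16.png",I); f=n=="wrist"
    u=proj(m,[.655,.141,.012],f)[0].astype(int); w=60 if f else 25
    try:
        k,cn,c,s=blob((I.max(2)<70).astype(np.uint8),(max(0,u[0]-w),max(0,u[1]-w),u[0]+w,u[1]+w)); print(n,u,c,s,circ(plane(m,cv2.convexHull(cn)[:,0],.011,f)))
    except Exception as e: print(n,u,e)
I=cv2.imread("pics/scene16.png"); u=proj(cam("scene"),[.655,.141,.012])[0].astype(int)
cv2.imwrite("pics/z16.png",cv2.resize(I[u[1]-45:u[1]+45,u[0]-60:u[0]+60],(800,600),interpolation=cv2.INTER_CUBIC))
E
```

```text
clock: 38.62
tool_pos: [0.5575, 0.139, 0.0305]
orientation: [1.0, 0.002, -0.003, -0.001]
contact_force: [-9.0, -0.2, 14.1]
opening: 0.231
grip_force: 119.9
top [210 158] [202.89478585 164.33612663] [ 185  142   40   41 1074] [0.6383 0.161  0.068 ]
wrist [282  69] [263.9983365   74.99572243] [ 222    9  120  120 4208] [0.6613 0.1369 0.0364]
scene [275 287] [270.6314741  289.69920319] [255 276  32  27 502] [0.6638 0.1366 0.0373]
```

View pics/z16.png

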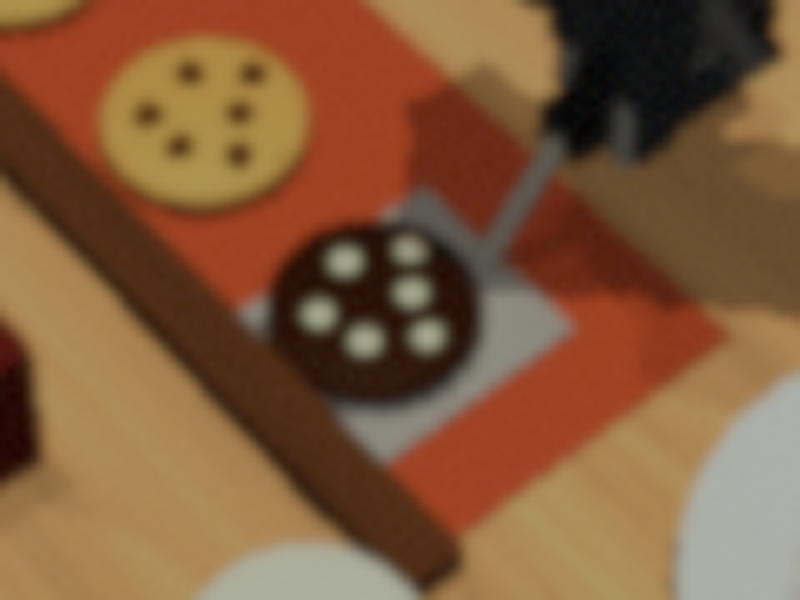

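The picture shows the dark biscuit fully on the blade, its rim against the bar, and the pale one untouched. Now I'll tilt the nose down by lowering the grip force and pivoting about the front edge pinned at the bar. The grasp rises 135 mm and goes forward 50 mm per rad, and I'm aiming for about 0.23 rad.

```bash
python3 -m crank '{"offset":[[1,0,0],[0,0,-1]],"twist":[0,0],"hand":[0.05,0.05]}' 22
python3 -m crank '{"offset":[[1,0,-3],[1.5,0,-4]],"twist":[0,0],"hand":[0.05,0.05]}' 22
python3 - <<'E'
from loc import *
o=ctrl.get_obs(); print(o["contact_force"].round(1),o["grip_force"],o["moment"].round(2))
E
```

```text
clock: 39.02
tool_pos: [0.5577, 0.139, 0.0308]
orientation: [1.0, 0.002, -0.003, -0.0]
contact_force: [-6.6, 0.2, 4.0]
opening: 0.24
grip_force: 118.4
clock: 39.28
tool_pos: [0.559, 0.1396, 0.0359]
orientation: [1.0, 0.003, -0.005, -0.0]
contact_force: [-6.0, -1.1, -4.1]
opening: 0.236
grip_force: 117.3
[-6.  -1.1 -4.1] 117.25951552391052 [-0.22  1.99 -0.14]
```

```bash
python3 -m crank '{"offset":[[-1,0,3],[-1,0,4],[0,0,0],[0,0,0],[0,0,0],[0,0,0]],"twist":[0,0,0,0,0,0],"hand":[0.05,0.05,0.33,0.33,0,0]}' 24
python3 -m crank '{"offset":[[1,0,0],[1.5,0,-3],[1.5,0,-4],[1.5,0,-4]],"twist":[0,0,0,0],"hand":[0,0,0,0]}'
python3 - <<'E'
from blade import *
o=ctrl.get_obs(); p=o["tool_pos"]; print(p,o["moment"].round(2)); I,m=grab("wrist"); cv2.imwrite("pics/w17.png",I)
h=cv2.cvtColor(I,cv2.COLOR_BGR2HSV); g=((h[:,:,1]<90)&(h[:,:,2]>50)).astype(np.uint8); g=cv2.morphologyEx(g,cv2.MORPH_OPEN,np.ones((15,15)))
k,cn,c,s=blob(g,(180,0,400,200)); print(s)
E
```

```text
clock: 40.02
tool_pos: [0.563, 0.14, 0.0305]
orientation: [1.0, 0.003, 0.001, -0.0]
contact_force: [0.1, 0.6, 1.4]
opening: 0.253
grip_force: 28.5
clock: 40.52
tool_pos: [0.5663, 0.1398, 0.0409]
orientation: [1.0, 0.003, -0.001, -0.0]
contact_force: [-2.2, -0.4, -1.5]
opening: 0.252
grip_force: 28.0
[0.56632075 0.1397939  0.04093974] [0.03 0.74 0.16]
[ 209   95  148  105 6516]
```

```bash
cat > bis.py <<'E'
from fits import *
def bis(hint,names=("scene","wrist"),th=70):
    R=[]
    for n in names:
        I,m=grab(n); f=n=="wrist"; cv2.imwrite(f"pics/b_{n}.png",I); u=proj(m,hint,f)[0].astype(int); w=70 if f else 22
        try:
            k,cn,c,s=blob((I.max(2)<th).astype(np.uint8),(max(0,u[0]-w),max(0,u[1]-w),u[0]+w,u[1]+w)); hu=cv2.convexHull(cn); e=cv2.fitEllipse(hu); print(n,u,"c",np.round(e[0],1),"ax",np.round(e[1],1),s); R.append(ray(m,[e[0]],f))
        except Exception as ex: print(n,ex)
    if len(R)==2: print("3D",tri(*R))
E
python3 -c "
from bis import *
I=cv2.imread('pics/scene16.png')
bis([.66,.138,.018])"
```

```text
scene [272 286] c [270.8 287.7] ax [27.5 32.1] [256 274  31  28 509]
wrist [290  78] c [292.   64.1] ax [157.3 167. ] [ 220    8  140  140 9310]
3D (array([0.66661332, 0.13801774, 0.01865624]), np.float64(0.0022169441198916754))
```

```bash
python3 -m crank '{"offset":[[3,0,-2],[2,0,-4],[2,0,-4],[2,0,-4],[2,0,-4],[1.5,0,-3],[0,0,0]],"twist":[0,0,0,0,0,0,0],"hand":[0,0,0,0,0,0,0]}'
python3 - <<'E'
from bis import *
bis([.66,.138,.022],("scene",))
o=ctrl.get_obs(); p=o["tool_pos"]; print(p,o["contact_force"].round(1)); S=cv2.imread("pics/b_scene.png"); ms=cam("scene"); u=proj(ms,[.655,.14,.02])[0].astype(int)
h=cv2.cvtColor(S,cv2.COLOR_BGR2HSV); ch=np.full(S.shape[:2],'.'); ch[(h[:,:,1]<90)&(h[:,:,2]>50)]='g'; ch[h[:,:,2]<60]='#'; ch[((h[:,:,0]<9)|(h[:,:,0]>170))&(h[:,:,1]>150)&(h[:,:,2]>70)]='r'
for r in range(u[1]-32,u[1]+36,2): print(''.join(ch[r,u[0]-45:u[0]+50]),r)
print(u)
for th in (0,.12,.23,.3):  # nose pinned at bar vs rigid
    c,s=np.cos(th),np.sin(th)
    print(th,[proj(ms,[.6965-l*c,.14+w,.002+l*s])[0].round(1).tolist() for l,w in((0,-.04),(0,.04),(.09,.04),(.09,-.04))])
E
```

```text
clock: 41.55
tool_pos: [0.5805, 0.1398, 0.0626]
orientation: [1.0, 0.003, 0.0, -0.0]
contact_force: [-4.2, -0.3, -0.2]
opening: 0.257
grip_force: 28.3
scene [272 285] c [270.6 286.4] ax [28.4 33. ] [256 271  31  31 555]
[0.58053326 0.13977951 0.06250095] [-4.5  0.4 -0.9]
rr..............................rrrrrrrrrrrrrrrrrrrr............######################......... 253
r................................rrrrrrrrrrrrrrrrrrrr...........###################............ 255
..................................rrrrrrrrrrrrrrrrrrrrrr.........#######gg######............... 257
..................................rrrrrrrrrrrrrrrrrrrrrrrr......gg######gg######............... 259
.................................rrrrrrrrrrrrrrrrrrrrrrrrrrr...ggg......gg###.................. 261
.................................rrrrrrrrrrrrrrrrrrrrrrrrrrrr.gggg............................. 263
................................rrrrrrrrrrrrrrr....rrrrrrrrr.gggg.............................. 265
...............................rrrrrrrrrrrrrr.gggggg.rrrrrr.gggg.rr............................ 267
............................
[... 2157 characters left out ...]
......gggg 311
.............................................rrrrrrrrrrrrrrrrrrrr.........................ggggg 313
................................................rrrrrrrrrrrrrr...........................gggggg 315
.................................................rrrrrrrrrrr............................ggggggg 317
...................................................rrrrrr...............................ggggggg 319
[274 285]
0 [[250.1, 288.0], [271.7, 310.9], [301.8, 290.1], [279.8, 268.7]]
0.12 [[250.1, 288.0], [271.7, 310.9], [301.8, 287.5], [279.7, 266.0]]
0.23 [[250.1, 288.0], [271.7, 310.9], [301.4, 285.4], [279.2, 263.8]]
0.3 [[250.1, 288.0], [271.7, 310.9], [301.0, 284.2], [278.7, 262.6]]
```

```bash
python3 - <<'E'
from h import *
for f in("scene16","b_scene"):
    S=cv2.imread(f"pics/{f}.png"); h=cv2.cvtColor(S,cv2.COLOR_BGR2HSV)
    g=(((h[:,:,1]<110)&(h[:,:,2]>50))|(h[:,:,2]<60)).astype(np.uint8)
    # rear edge rightmost col and its rows; top row of the rear-left corner near cols 268-284
    for r in range(262,294,2): 
        c=np.nonzero(g[r,285:320])[0]; print(r,285+c.max() if len(c) else None,end=" | ")
    print([(c,int(np.nonzero(g[255:290,c])[0].min()+255)) for c in range(270,286,2)])
E
```

```text
262 315 | 264 313 | 266 310 | 268 297 | 270 295 | 272 294 | 274 293 | 276 291 | 278 290 | 280 290 | 282 291 | 284 294 | 286 296 | 288 298 | 290 299 | 292 299 | [(270, 276), (272, 275), (274, 273), (276, 272), (278, 271), (280, 271), (282, 273), (284, 275)]
262 304 | 264 294 | 266 293 | 268 292 | 270 290 | 272 290 | 274 289 | 276 289 | 278 292 | 280 294 | 282 296 | 284 299 | 286 300 | 288 299 | 290 296 | 292 294 | [(270, 272), (272, 270), (274, 268), (276, 266), (278, 265), (280, 267), (282, 269), (284, 271)]
```

The rear corners rose 5–6 px while the nose stayed pinned, so the tilt is about 0.26 rad. I'll ease it to about 0.23, firm the grip, and back off and lift gently.

```bash
python3 -m crank '{"offset":[[-1,0,2.5],[-1,0,2.5],[0,0,0],[0,0,0]],"twist":[0,0,0,0],"hand":[0,0,0,0]}' 100
python3 -m crank '{"offset":[[-1,0,-1],[-2,0,-3],[-2,0,-5],[-1,0,-8],[0,0,-10],[0,0,-10],[0,0,-7],[0,0,-3]],"twist":[0,0,0,0,0,0,0,0],"hand":[0,0,0,0,0,0,0,0]}'
python3 - <<'E'
from bis import *
o=ctrl.get_obs(); p=o["tool_pos"]; print(p,o["contact_force"].round(2))
bis([p[0]+.082,.138,p[2]-.035],("scene","wrist"))
S=cv2.imread("pics/b_scene.png"); h=cv2.cvtColor(S,cv2.COLOR_BGR2HSV); u=proj(cam("scene"),p+[.09,0,-.04])[0].astype(int); print(u)
ch=np.full(S.shape[:2],'.'); ch[(h[:,:,1]<90)&(h[:,:,2]>50)]='g'; ch[h[:,:,2]<60]='#'
for r in range(u[1]-32,u[1]+40,2): print(''.join(ch[r,u[0]-45:u[0]+50]),r)
for th in (.1,.2,.3):
    c,s=np.cos(th),np.sin(th); f=lambda x,y,z:p+np.array([0,0,.019])+[(x+.087)*c+(z-.05)*s,y,-(x+.087)*s+(z-.05)*c]
    print(th,f(.045,0,0).round(3),[proj(cam("scene"),f(x,y,0))[0].round(1).tolist() for x,y in((.045,-.04),(.045,.04),(-.045,.04),(-.045,-.04))])
E
```

```text
clock: 42.1
tool_pos: [0.5787, 0.1396, 0.0591]
orientation: [1.0, 0.003, 0.001, -0.001]
contact_force: [-8.7, 1.6, 11.1]
opening: 0.24
grip_force: 99.4
clock: 43.1
tool_pos: [0.5724, 0.1398, 0.105]
orientation: [1.0, 0.003, 0.0, -0.0]
contact_force: [0.2, 0.4, -2.0]
opening: 0.243
grip_force: 97.7
[0.57243527 0.13979472 0.10497446] [ 0.23  0.37 -1.98]
scene [274 271] c [273.2 273.4] ax [28.9 33.2] [258 258  32  31 560]
wrist [289 102] c [292.8 103.5] ax [127.9 132.4] [  226    41   133   127 11278]
3D (array([0.65481736, 0.13526908, 0.05938737]), np.float64(0.0020760482070579112))
[272 274]
......................................................................########gg######......... 242
......................................................................########gg#####.......... 244
.....................................................................ggg.####gg#####........... 246
....................................................................ggg.......gg............... 248
...................................................................ggg......................... 250
..
[... 2664 characters left out ...]
............................. 304
............................................................................................... 306
............................................................................................... 308
..............................................................................................g 310
............................................................................................ggg 312
0.1 [0.699 0.14  0.061] [[248.5, 273.0], [270.9, 296.1], [302.2, 272.7], [279.3, 251.1]]
0.2 [0.692 0.14  0.049] [[251.1, 274.7], [273.3, 297.7], [304.0, 272.4], [281.1, 250.8]]
0.3 [0.684 0.14  0.037] [[254.0, 276.0], [276.1, 298.8], [305.9, 271.9], [283.0, 250.4]]
```

```bash
python3 - <<'E'
from h import *
def tilt(f):
    I=cv2.imread(f); m=cam("wrist"); h=cv2.cvtColor(I,cv2.COLOR_BGR2HSV)
    g=((h[:,:,1]<80)&(h[:,:,2]>50)|(h[:,:,2]<50)).astype(np.uint8); g=cv2.morphologyEx(g,cv2.MORPH_OPEN,np.ones((15,15)))
    k,cn,c,s=blob(g,(180,0,400,215)); q=cv2.approxPolyDP(cv2.convexHull(cn),6,True)[:,0]; print(f,q.tolist())
    q=q.astype(float); q=q[np.argsort(q[:,1])]; fr=q[:2]; re=q[-2:]
    P=[]
    for e in(fr,re):
        c0,v=ray(m,e,True); d=.08/np.linalg.norm(v[0]-v[1]); P.append((c0+v*d).mean(0))
    o=ctrl.get_obs(); d=P[0]-P[1]; print("front rel tcp",(P[0]-o["tool_pos"]).round(4),"rear",(P[1]-o["tool_pos"]).round(4),"len",np.linalg.norm(d).round(4),"tilt",np.arctan2(-d[2],np.hypot(d[0],d[1])).round(3))
tilt("pics/b_wrist.png"); tilt("pics/w14.png"); tilt("pics/w15.png")
E
```

```text
pics/b_wrist.png [[216, 125], [351, 148], [351, 190], [215, 190]]
front rel tcp [ 0.0631  0.0012 -0.0469] rear [ 0.032   0.0014 -0.0421] len 0.0315 tilt 0.154
pics/w14.png [[355, 13], [353, 161], [219, 161], [218, 13]]
front rel tcp [ 1.383e-01  1.000e-04 -4.800e-02] rear [ 0.0483 -0.0002 -0.0488] len 0.09 tilt -0.008
pics/w15.png [[355, 0], [356, 157], [291, 214], [274, 214], [208, 159], [206, 0]]
front rel tcp [ 0.1409  0.0034 -0.0313] rear [-0.3829  0.0026 -1.3183] len 1.3895 tilt -1.184
```

```bash
python3 - <<'E'
from h import *
I=cv2.imread("pics/b_wrist.png"); h=cv2.cvtColor(I,cv2.COLOR_BGR2HSV); ch=np.full(I.shape[:2],'.'); ch[(h[:,:,1]<80)&(h[:,:,2]>50)]='g'; ch[h[:,:,2]<45]='#'; ch[((h[:,:,0]<9)|(h[:,:,0]>170))&(h[:,:,1]>150)&(h[:,:,2]>70)]='r'
for r in range(0,210,5): print(''.join(ch[r,190:380:3]),r)
for r in (40,44,48,52,56,60,180,184,188): 
    c=np.nonzero(ch[r,195:375]!='r')[0]; print(r,195+np.nonzero(ch[r,195:375]=='g')[0].min() if (ch[r,195:375]=='g').any() else None,195+np.nonzero(ch[r,195:375]=='g')[0].max() if (ch[r,195:375]=='g').any() else None)
E
```

```text
................................................................ 0
................................................................ 5
................................................................ 10
................................................................ 15
................................................................ 20
................................................................ 25
................................................................ 30
................................................................ 35
................................................................ 40
................gggggggggg...#............#ggggggg.............. 45
.##.......ggggggggggggg.#.....................ggggggg........... 50
rrrrrrrrr.ggggggggggg.......................#....gggg.rrrrrrrrrr 55
rrrrrrrrr.ggggggggg.................ggggg..........gg.rrrrrrrrrr 60
rrrrrrrrr.ggggggg..........gg.......gggggg..........g.rrrrrrrrrr 65
rrrrrrrrrggggggg#........gggggg.....gggggg...........rrrrrrrrrrr 70
rrrrrrrrrgggggg.........ggggggg......................#rrrrrrrrrr 75
rrrrrrrrrggggg
[... 1179 characters left out ...]
gggggg##########gggggggggggggg.rrrrrrrrr 165
rrrrrrrr.ggggggggggggggggggggggggggggggggggggggggggggggrrrrrrrrr 170
rrrrrrrr.ggggggggggggggggggggggggggggggggggggggggggggggrrrrrrrrr 175
rrrrrrrr.ggggggggggggggggggggggggggggggggggggggggggggggrrrrrrrrr 180
rrrrrrrr.ggggggggggggggggggggggggggggggggggggggggggggggrrrrrrrrr 185
rrrrrrrr.gggggggggggggggggg..ggggggggggggggggggggggggg.rrrrrrrrr 190
rrrrrrrrrrrrrrrrrrrrrrrrrrrrrgggggrrrrrrrrrrrrrrrrrrrrrrrrrrrrrr 195
rrrrrrrrrrrrrrrrrrrrrrrrrrrrrgggggrrrrrrrrrrrrrrrrrrrrrrrrrrrrrr 200
rrrrrrrrrrrrrrrrrrrrrrrrrrrrrggggg.rrrrrrrrrrrrrrrrrrrrrrrrrrrrr 205
40 None None
44 263 264
48 218 348
52 218 347
56 218 348
60 218 348
180 215 352
184 215 352
188 215 352
```

```bash
python3 - <<'E'
from h import *
m=cam("wrist"); o=ctrl.get_obs(); P=[]
for e in ([[217.7,43.5],[348.6,43.5]],[[214.7,191.5],[352.6,191.5]]):
    c,v=ray(m,e,True); d=.08/np.linalg.norm(v[0]-v[1]); P.append((c+v*d).mean(0)-o["tool_pos"])
d=P[0]-P[1]; print(P,np.linalg.norm(d),np.arctan2(-d[2],d[0]))
# length constraint: rear fixed by width, front on ray with 0.09 length
E
```

```text
[array([ 0.12111813,  0.00193056, -0.05869945]), array([ 0.03174835,  0.00103899, -0.03928768])] 0.09145801207668348 0.21388498661475697
```

The tilt is about 0.21 rad and the biscuit sits steady, 39 mm behind the front edge. I'll carry it gently over the plate.

```bash
python3 -m crank '{"offset":[[-1.3,-4,0],[-2.6,-8,0],[-3.9,-12,0],[-5.2,-16,0],[-6.5,-20,0],[-6.5,-20,0],[-6.5,-20,0],[-6.5,-20,0]],"twist":[0,0,0,0,0,0,0,0],"hand":[0,0,0,0,0,0,0,0]}'
python3 -m crank '{"offset":[[-6.5,-20,0],[-6.5,-20,0],[-5.2,-16,0],[-4.5,-14,0],[-3.5,-11,0],[-2.6,-8,0],[-1.3,-4,0],[0,-2,0]],"twist":[0,0,0,0,0,0,0,0],"hand":[0,0,0,0,0,0,0,0]}'
python3 - <<'E'
from bis import *
o=ctrl.get_obs(); p=o["tool_pos"]; print(p,o["contact_force"].round(2)); bis(p+[.082,-.0045,-.042])
I=cv2.imread("pics/b_wrist.png"); m=cam("wrist"); h=cv2.cvtColor(I,cv2.COLOR_BGR2HSV); ch=np.full(I.shape[:2],'.'); ch[(h[:,:,1]<80)&(h[:,:,2]>50)]='g'; ch[(h[:,:,1]<80)&(h[:,:,2]>120)]='w'; ch[h[:,:,2]<60]='#'
for r in range(0,260,8): print(''.join(ch[r,100:470:5]),r)
T,mt=grab("top"); w=((T.min(2)>110)&(np.ptp(T,axis=2)<50)).astype(np.uint8)
k,cn,c,s=blob(w,(90,135,185,230)); print("plate top",s)
E
```

```text
clock: 44.2
tool_pos: [0.5319, 0.2612, 0.1043]
orientation: [1.0, 0.003, -0.0, -0.0]
contact_force: [-0.6, -0.4, -1.7]
opening: 0.239
grip_force: 97.8
clock: 45.2
tool_pos: [0.5019, 0.3542, 0.1044]
orientation: [1.0, 0.003, 0.0, 0.0]
contact_force: [0.8, -0.2, -1.8]
opening: 0.242
grip_force: 97.8
[0.50187543 0.35416297 0.10437052] [ 0.76 -0.18 -1.75]
scene [365 319] c [363.9 321.3] ax [34.5 35.7] [346 304  36  35 733]
wrist [294 102] c [293.5 101.7] ax [126.1 132.9] [  227    39   134   126 11311]
3D (array([0.5850874 , 0.34924506, 0.05725834]), np.float64(0.001897354075063895))
wgg....................wwwwwwwwwwwwwwwwwwwwwwwwwwwwwww.................... 0
wgg..................wwwwwwwwwwwwwwwwwwwwwwwwwwwwwwwwwww.................. 8
wgg................wwwwwwwwwwwwwwwwwwwwwwwwwwwwwwwwwwwwwww................ 16
wgg...............wwwwwwwwwwwwwwwwwwwwwwwwwwwwwwwwwwwwwwwwww.............. 24
wgg..............wwwwwwwwwwwwwwwwwwwwwwwwwwwwwwwwwwwwwwwwwwww............. 32
wgg.............wwwwwwwwwwwwwwwwwwwwg####gwwwwwwwwwwwwwwwwwwww............ 40
wgg............wwwwwwwwwwwwwwwww##############w
[... 1415 characters left out ...]
wwwwwwwwwwwww.............. 192
wwgg...............wwwwwwwwwwwwwwwwwgggwwwwwwwwwwwwwwwwwwww............... 200
wwggg................wwwwwwwwwwwwwwwgggwwwwwwwwwwwwwwwwww................. 208
wwwgg..................wwwwwwwwwwwwwgggwwwwwwwwwwwwwwww................... 216
wwwgg....................wwwwwwwwwwggggwwwwwwwwwwwwww..................... 224
wwwgg........................wwwwwwggggwwwwwwwwww......................... 232
wwwggg............................wggggwwwww.............................. 240
wwwwgg...........................########................................. 248
wwwwgg..........................##########................................ 256
plate top [ 100  149   72   59 1839]
```

```bash
python3 -m crank '{"offset":[[1,0,3],[1,0,6],[2,0,9],[1,0,9],[1,0,6],[0,0,3],[0,0,1],[0,0,0]],"twist":[0,0,0,0,0,0,0,0],"hand":[0,0,0,0,0,0,0,0]}'
python3 -m crank '{"offset":[[-62,0,0],[-44,0,0],[0,0,0],[0,0,0]],"twist":[0,0,0,0],"hand":[0,0,0,0]}'
python3 - <<'E'
from bis import *
o=ctrl.get_obs(); p=o["tool_pos"]; print(p,o["contact_force"].round(2)); bis([.575,.349,.012])
I=cv2.imread("pics/b_wrist.png"); m=cam("wrist"); h=cv2.cvtColor(I,cv2.COLOR_BGR2HSV); ch=np.full(I.shape[:2],'.'); ch[(h[:,:,1]<80)&(h[:,:,2]>50)]='g'; ch[(h[:,:,1]<80)&(h[:,:,2]>120)]='w'; ch[h[:,:,2]<60]='#'
for r in range(0,220,8): print(''.join(ch[r,100:470:5]),r)
E
```

```text
clock: 46.35
tool_pos: [0.508, 0.354, 0.0687]
orientation: [1.0, 0.003, 0.0, -0.0]
contact_force: [-4.3, -0.3, 7.2]
opening: 0.24
grip_force: 99.0
clock: 46.85
tool_pos: [0.4032, 0.354, 0.0689]
orientation: [1.0, 0.003, 0.002, -0.001]
contact_force: [-0.7, 0.5, 3.6]
opening: 0.24
grip_force: 99.2
[0.40322242 0.3540191  0.06888324] [-0.7   0.51  3.64]
scene [364 330] c [357.6 335.4] ax [29.4 33.8] [342 321  33  30 583]
wrist attempt to get argmax of an empty sequence
.........wwwwwwwwwwwwwwwwwwwwwwwwwwwwwwwwwwwwwwwwwwwwwwwwwwwwwwwwwwww..... 0
.........wwwwwwwwwwwwwwwwwwwwwwwwwwwwwwwwwwwwwwwwwwwwwwwwwwwwwwwwwwww..... 8
..........wwwwwwwwwwwwwwwwwwwwwwwwwwwwwwwwwwwwwwwwwwwwwwwwwwwwwwwwwww..... 16
..........wwwwwwwwwwwwwwwwwwwwwwwwwwwwwwwwwwwwwwwwwwwwwwwwwwwwwwwwww...... 24
...........wwwwwwwwwwwwwwwwwwwwwwwwwwwwwwwwwwwwwwwwwwwwwwwwwwwwwwwww...... 32
............wwwwwwwwwwwwwwwwwwwwwwwwwwwwwwwwwwwwwwwwwwwwwwwwwwwwwww....... 40
.............wwwwwwwwwwwwwwwwwwwwwwwwwwwwwwwwwwwwwwwwwwwwwwwwwwwww........ 48
..............wwwwwwwwwwwwwwwwwwwwwwwwwwwwwwwwwwwwwwwwwwwwwwwwwww......... 56
.......
[... 867 characters left out ...]
.............wwwwwwwwgggggggggggggggggggg....................... 152
.......................wwwwwwwggggggggggggggggggggg....................... 160
.......................wwwwwwwggggggggggggggggggggg....................... 168
.......................wwwwwwgggggggggggggggggggggg....................... 176
.......................wwwwwwgggggggggggggggggggggg....................... 184
....................................ggg................................... 192
....................................ggg................................... 200
....................................ggg................................... 208
....................................ggg................................... 216
```

The biscuit has left the blade. I'll raise it straight up and check the biscuit on the plate.

```bash
python3 -m crank '{"offset":[[0,0,-10],[0,0,-25],[0,0,-25],[0,0,0]],"twist":[0,0,0,0],"hand":[0,0,0,0]}'
python3 - <<'E'
from bis import *
bis([.572,.349,.012],("scene",)); S=cv2.imread("pics/b_scene.png"); ms=cam("scene"); T,mt=grab("top")
k,cn,c,s=blob((S.max(2)<70).astype(np.uint8),(330,305,390,360)); print("bis scene",circ(plane(ms,cv2.convexHull(cn)[:,0],.014,False)))
for I,m,box in((T,mt,(95,140,180,225)),(S,ms,(305,285,420,385))):
    w=((I.min(2)>105)&(np.ptp(I,axis=2)<50)).astype(np.uint8); k,cn,c,s=blob(w,box); print("plate",s,circ(plane(m,cv2.convexHull(cn)[:,0],.018)))
k,cn,c,s=blob((T.max(2)<70).astype(np.uint8),(115,160,165,210)); print("bis top",s,circ(plane(mt,cv2.convexHull(cn)[:,0],.014)))
I,m=grab("wrist"); cv2.imwrite("pics/w20.png",I); P=[]
h=cv2.cvtColor(I,cv2.COLOR_BGR2HSV); ch=np.full(I.shape[:2],'.'); ch[(h[:,:,1]<80)&(h[:,:,2]>50)]='g'; ch[(h[:,:,1]<80)&(h[:,:,2]>130)]='w';ch[h[:,:,2]<50]='#'
for r in range(0,215,8): print(''.join(ch[r,150:420:4]),r)
E
```

```text
clock: 47.45
tool_pos: [0.4026, 0.3542, 0.1286]
orientation: [1.0, 0.003, 0.001, -0.001]
contact_force: [-1.7, 0.2, -1.6]
opening: 0.236
grip_force: 98.4
scene [365 329] c [357.6 335.4] ax [29.4 33.8] [343 321  32  30 575]
bis scene [0.5967 0.3483 0.0357]
plate [ 100  149   72   76 3388] [0.5813 0.3486 0.1009]
plate [ 316  285  104   90 5537] [0.5805 0.3477 0.1011]
bis top [124 167  26  25 365] [0.5954 0.3464 0.035 ]
.....wwwwwwwwwwwwwwwwwwwwww###........wwg...##wwwwwwwwwwwwwwwwwwwww. 0
.....wwwwwwwwwwwwwwwwwwwwwwww##..........###wwwwwwwwwwwwwwwwwwwwwww. 8
.....wwwwwwwwwwwwwwwwwwwwwwwwwwwwwgggggwwwwwwwwwwwwwwwwwwwwwwwwwww.. 16
......wwwwwwwwwwwwwwwwwwwwwwwwwwwwwwwwwwwwwwwwwwwwwwwwwwwwwwwwwwww.. 24
......wwwwwwwwwwwwwwwwwwwwwwwwwwwwwwwwwwwwwwwwwwwwwwwwwwwwwwwwwwww.. 32
.......wwwwwwwwwwwwwwwwwwwwwwwwwwwwwwwwwwwwwwwwwwwwwwwwwwwwwwwwww... 40
........wwwwwwwwwwwwwwwwwwwwwwwwwwwwwwwwwwwwwwwwwwwwwwwwwwwwwwww.... 48
..........wwwwwwwwwwwwwwwwwwwwwwwwwwwwwwwwwwwwwwwwwwwwwwwwwwww...... 56
...........wwwwwwwwwwwwwwwwwwwwwwwwwwwwwwwwwwwwwwwwwwwwwwwwww....... 64
.............wwwwwwwwwwwwwwwwwwww
[... 576 characters left out ...]
gggggggggggggggggggggg................. 136
.................wwwwwwwwwggggggggggggggggggggggggg................. 144
................wwwwwwwwwgggggggggggggggggggggggggg................. 152
................wwwwwwwwggggggggggggggggggggggggggg................. 160
................wwwwwwwwggggggggggggggggggggggggggg................. 168
................wwwwwwwgggggggggggggggggggggggggggg................. 176
................wwwwwwggggggggggggggggggggggggggggg................. 184
................................gggg................................ 192
................................gggg................................ 200
................................gggg................................ 208
```

The biscuit lies flat at (0.596, 0.347), and the plate is unmoved at (0.581, 0.348). I'll lay the turner on the free bench at y ≈ 0.14. The measured tilt was near the 0.2 limit, so I'll then lift the handle's end in a light pinch once, which gives a clear tilt, and lay it down again.

```bash
python3 -m crank '{"offset":[[10,25,0],[18,40,0],[20,42,0],[20,42,0],[20,40,10],[14,25,20],[0,0,20],[0,0,12]],"twist":[0,0,0,0,0,0,0,0],"hand":[0,0,0,0,0,0,0,0]}'
python3 -m crank '{"offset":[[0,0,10],[0,0,6],[0,0,3],[0,0,0],[0,0,0],[0,0,0],[0,0,0],[0,0,0]],"twist":[0,0,0,0,0,0,0,0],"hand":[0,0,0,0,0.4,0.4,0.4,0.4]}'
python3 - <<'E'
from loc import *
rep([.43,.14,.045]); I,m=grab("wrist"); cv2.imwrite("pics/w21.png",I); h=cv2.cvtColor(I,cv2.COLOR_BGR2HSV)
g=((h[:,:,1]<80)&(h[:,:,2]>50)).astype(np.uint8); g=cv2.morphologyEx(g,cv2.MORPH_OPEN,np.ones((25,25)))
k,cn,c,s=blob(g,(180,0,400,220)); q=cv2.approxPolyDP(cv2.convexHull(cn),6,True)[:,0]; print(q.tolist())
P=plane(m,q,.002,True); o=ctrl.get_obs(); R=Rn.from_quat(o["orientation"]); print((R.inv().apply(P-o["tool_pos"])*1000).round(1)); print(o["joints"].round(2))
E
```

```text
clock: 48.6
tool_pos: [0.5041, 0.14, 0.0636]
orientation: [1.0, 0.003, -0.001, 0.0]
contact_force: [-0.3, 0.0, -1.5]
opening: 0.241
grip_force: 98.3
clock: 49.6
tool_pos: [0.5051, 0.1405, 0.0462]
orientation: [1.0, 0.003, -0.0, -0.0]
contact_force: [-0.0, -0.4, -0.8]
opening: 0.4
grip_force: 0.0
tcp [0.5051 0.1405 0.0462] yaw -3.1355 tool shift [-75.1   0.1   1.3]
[[353, 28], [351, 178], [216, 178], [215, 28]]
[[127.5  38.5  44.3]
 [ 38.8  38.8  44.3]
 [ 38.7 -40.8  44.3]
 [127.4 -40.1  44.3]]
[-0.97  0.9   0.94  2.2  -1.22  0.74 -0.73]
```

```bash
python3 -m crank '{"offset":[[-30,0,-10],[-40,0,-5],[-21,0,0],[0,0,6],[0,0,5],[0,0,0],[0,0,0],[0,0,0]],"twist":[0,0,0,0,0,0,0,0],"hand":[0.4,0.4,0.4,0.4,0.4,0.4,0,0]}' 20
python3 -m crank '{"offset":[[0,0,0],[0,0,-10],[0,0,-15],[0,0,-20],[0,0,-20],[0,0,-10],[0,0,0],[0,0,0]],"twist":[0,0,0,0,0,0,0,0],"hand":[0,0,0,0,0,0,0,0]}'
python3 - <<'E'
from loc import *
rep([.41,.14,.12]); I,m=grab("wrist"); cv2.imwrite("pics/w22.png",I); h=cv2.cvtColor(I,cv2.COLOR_BGR2HSV)
ch=np.full(I.shape[:2],'.'); ch[(h[:,:,1]<80)&(h[:,:,2]>50)]='g'; ch[h[:,:,2]<50]='#'
for r in range(0,290,9): print(''.join(ch[r,150:420:5]),r)
E
```

```text
clock: 50.65
tool_pos: [0.4147, 0.1397, 0.0503]
orientation: [1.0, 0.003, 0.0, 0.0]
contact_force: [0.2, -0.2, -0.8]
opening: 0.246
grip_force: 20.7
clock: 51.65
tool_pos: [0.4135, 0.1399, 0.1248]
orientation: [1.0, 0.003, -0.001, 0.0]
contact_force: [0.6, -0.8, -0.6]
opening: 0.248
grip_force: 21.0
tcp [0.4135 0.1399 0.1248] yaw -3.1356 tool shift [-3.5 -0.1  4.8]
.................gggggggggggggggggggg................. 0
.................gggggggggggggggggggg................. 9
.................gggggggggggggggggggg................. 18
.................ggggggggggggggggggggg................ 27
................gggggggggggggggggggggg................ 36
................gggggggggggggggggggggg................ 45
................gggggggggggggggggggggg................ 54
................gggggggggggggggggggggg................ 63
................gggggggggggggggggggggg................ 72
................ggggggg########ggggggg................ 81
.......................########....................... 90
.......................########....................... 99
.......................########.......
[... 500 characters left out ...]
................#########...................... 189
.......................#########...................... 198
.......................#########...................... 207
.......................###gg####...................... 216
.......................###gg####...................... 225
.......................#########...................... 234
.......................#########...................... 243
.......................#########...................... 252
....................gg###########gg................... 261
.................##ggg#########.#gg##................. 270
................###gg##.........#gg.##................ 279
................##ggg##.........#ggg###............... 288
```

The blade's rear narrowed from 145 px to 110 px and the pull is only about 0.6 N. So the nose stayed on the bench and the turner is tilted about 0.3 rad. I'll lower it, let go and back off.

```bash
python3 -m crank '{"offset":[[0,0,15],[0,0,25],[0,0,20],[0,0,11],[0,0,3],[0,0,0],[0,0,0],[0,0,0]],"twist":[0,0,0,0,0,0,0,0],"hand":[0,0,0,0,0,0,0.45,0.45]}'
python3 -m crank '{"offset":[[0,0,-10],[0,0,-40],[0,0,-50],[0,0,-30],[0,0,0],[0,0,0]],"twist":[0,0,0,0,0,0],"hand":[0.5,0.5,0.5,0.5,0.5,0.5]}'
python3 - <<'E'
from bis import *
from blade import blade
I,m=grab("wrist"); S,ms=grab("scene"); T,mt=grab("top"); cv2.imwrite("pics/s23.png",S)
h=cv2.cvtColor(I,cv2.COLOR_BGR2HSV); g=((h[:,:,1]<80)&(h[:,:,2]>50)).astype(np.uint8); g=cv2.morphologyEx(g,cv2.MORPH_OPEN,np.ones((15,15)))
u=proj(m,[.587,.14,.002],True)[0].astype(int); k,cn,c,s=blob(g,(max(0,u[0]-80),max(0,u[1]-80),u[0]+80,u[1]+80)); q=cv2.approxPolyDP(cv2.convexHull(cn),5,True)[:,0]; print(q.tolist(),plane(m,q,.002,True).round(4)[:,:2].tolist())
blade(T,S,np.array([.587,.14,.0]))
k,cn,c,s=blob((S.max(2)<70).astype(np.uint8),(330,305,390,360)); print("bis",circ(plane(ms,cv2.convexHull(cn)[:,0],.014,False)))
E
```

```text
clock: 52.7
tool_pos: [0.4145, 0.14, 0.0517]
orientation: [1.0, 0.003, 0.001, -0.0]
contact_force: [-0.5, 0.3, 0.2]
opening: 0.447
grip_force: 0.0
clock: 53.45
tool_pos: [0.4135, 0.1401, 0.1809]
orientation: [1.0, 0.003, -0.0, -0.0]
contact_force: [0.5, -0.8, -0.0]
opening: 0.501
grip_force: 0.0
[[324, 0], [325, 62], [243, 62], [244, 0]] [[0.608, 0.1026], [0.542, 0.1018], [0.5414, 0.1811], [0.6073, 0.1812]]
top [[223, 168], [224, 197], [198, 198], [198, 168]] 862 scene [[302, 258], [319, 278], [292, 294], [275, 273]] 1001
[223 168] [275 273] [0.628 0.105 0.008] 2.4
[224 197] [302 258] [ 0.544  0.105 -0.001] 7.0
[198 198] [319 278] [ 0.545  0.176 -0.008] 3.2
[198 168] [292 294] [0.63  0.175 0.002] 3.2
bis [0.5967 0.3483 0.0357]
```

The turner lies flat and square, 70 mm clear of the plate. The biscuit is flat in the plate, 15 mm off centre. I'll hand in the job.

```bash
python3 -c "
from bench import ctrl
print(ctrl.job_done())"
```

```text
the job is handed in; nothing more can be done
None
```

I handed the job in at about 53.6 s and got no verdict back: by the cameras, the dark biscuit lies flat about 15 mm from the plate's centre, the turner lies flat clear of the plate, and the plate hasn't moved (the pale biscuits weren't re-measured at the end).

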